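# Line the bench bottles up by height

## Robot

A 7-joint arm with a two-finger parallel gripper is mounted at the origin on a cart in front of the work surface, level with it; the furniture and walls round the work are solid. World frame = base frame: x ahead of the robot, y to its left, z up, the work surface at z = 0. Lengths are in m, angles in rad, forces in N, time in s.
With the tool pointing down it reaches from about 0.4 to 0.85 m from the base axis. Payload 4.4 kg.
Tool frame: the origin (TCP) lies at the very end of the fingers, on their centre line; the grasp point (between the pads) lies 19 mm behind it (ctrl.tcp_to_grasp is the x of the grasp point in the tool frame, in m); x points along the fingers, z is the direction in which the jaws open and shut, and the axes are right-handed (so a half turn about x gives the same grasp; the last joint's range is limited). The gripper opens to 94 mm and grips with 3 to 60 N. Pads are 16 mm wide; open, the fingers measure 119 mm over their backs; the gripper's body (75 mm by 177 mm) begins 78 mm behind the grasp point.
Start: joints at [1.193, 0.628, 0.038, 1.517, -0.027, 0.996, -0.02], TCP at [0.199, -0.619, 0.205] pointing down, gripper open.
Joint ranges: [-3.06, 3.06], [-0.37, 2.12], [-1.25, 1.32], [0.18, 2.47], [-1.1, 4.24], [0.23, 1.98], [-2.94, 2.94]. Speed limits (rad/s): [2.57, 2.57, 3.14, 3.14, 3.14, 3.14, 3.14].

## Interface

Orientations are given as a unit quaternion [x, y, z, w].
In Python, from rig import ctrl gives the robot as it stands. The module is installed in compiled form; this text tells all that it offers.
- The arm moves only by the tool apply_moves, never from a script. Its argument "series" is a list of rows, each an object with "claw": the opening, from 0 (shut) to 1 (fully open); "offset": the shift along the tool's x, y, z in cm, a list of three; "turn": the turn about the tool's x in degrees. A call has 1 to 8 rows; each row shifts and turns the commanded pose from where the row before left it, along the tool's axes as they then stand; what a row does not reach is not made up. A row lasts 1/10 s, in which the tool goes at most 50 mm and 8.59 degrees, less where a joint would pass 70% of its speed; a pose out of reach is approached as far as the arm can. A call is refused whole if a number of a shift passes 5 or a number of a turn 8.59, either way. A call with a gripper value outside its range is refused whole. The fingers move at their own pace and stop on an object; "grip_force" is the grip in N (left out, the last holds). Time passes only in rows, so rows that do not move let the fingers close. It gives the time, the measured TCP pose, the force and the opening at its end, in the units of the state.
- ctrl.get_state(): the state, without advancing time (a new reading comes with each control period).
- ctrl.snapshot(name): name is "side" or "top" or "wrist"; returns the picture (384x512x3 uint8, red, green, blue); there is no depth.
- ctrl.get_calibration(name): a dict with "fx", "fy", "cx", "cy" (pixels), "view" (4x4, takes a point from world to camera coordinates). Camera axes: x right, y down, z forward; pixel columns grow to the right and rows downward; lengths in m; the calibration is good to about 2 mm. A picture is of the moment at which its call begins: read the wrist's pose just before it. get_calibration takes no time and is no camera call; for the wrist camera it gives the pose at the moment of the call.
- ctrl.close_job(): hands the job in, once; it reports no verdict.
The state is a dict: "t": time; "qpos": joint angles; "dq": joint speeds; "effort": joint torques, N m; "eef_pos": TCP position; "ee_rot": TCP orientation; "ft_force": force on the tool from outside, world axes, zero at the start; "moment": the same for the moment, N m; "opening": finger opening in m.
Only numpy, scipy, OpenCV 4.12 (cv2) and the standard library are available. Lean on these libraries where they do the work, as an engineer would, in place of code of your own. Each camera call takes 0.05 s, during which the arm holds its last target.

## Task

Put the three bottles and the red-lidded cup that stand together on the near part of the bench, left of the low tray, away on the tray, one on each round pad, upright and centred, lined up in order of height: the tallest next to the red stop, the shortest next to the grey stop.

Things in the scene. Friction and masses are not known exactly. Their poses are not given: they have to be found in the camera images.
- squeeze_bottle_mid (a point): white round bottle with a red screw cap and an orange band, 158 mm tall, body 66 mm across, straight-sided up to 102 mm above its foot, then a sloping shoulder up to the cap; cap 34 mm across, its top 16 mm clear of the shoulder; rigid, closed; origin: its centre, half-way up; z along its axis, up
- blue_cap_bottle_mid (a point): white round bottle with a blue screw cap and a blue band, 136 mm tall, body 60 mm across, straight-sided up to 87 mm above its foot, then a sloping shoulder up to the cap; cap 32 mm across, its top 16 mm clear of the shoulder; rigid, closed; origin: its centre, half-way up; z along its axis, up
- amber_bottle_mid (a point): amber-brown round bottle with a black screw cap, 109 mm tall, body 52 mm across, straight-sided up to 69 mm above its foot, then a sloping shoulder up to the cap (not the one by the wall far to the right); cap 27 mm across, its top 14 mm clear of the shoulder; rigid, closed; origin: its centre, half-way up; z along its axis, up
- red_lid_cup_mid (a point): small white cup with a fixed red lid, 54 mm tall; lid 60 mm across, the top 11 mm of it; below it the body tapers from 52 mm; origin: its centre, half-way up; z along its axis, up
- pad_p_top (a point): one of the four black round pads with a white ring, 72 mm across, fixed in a straight row at 80 mm spacing on the low aluminium tray (380 x 90 mm, base 6 mm thick, with a lip 14 mm above the bench along one long edge); in the row the pads stand in the order p, q, r, s; origin: centre of its upper face, 8 mm above the bench; all pads are level and equally high
- pad_q_top (a point): like pad p, in the same row on the tray; origin: centre of its upper face, 8 mm above the bench
- pad_r_top (a point): like pad p, in the same row on the tray; origin: centre of its upper face, 8 mm above the bench
- pad_s_top (a point): like pad p, in the same row on the tray; origin: centre of its upper face, 8 mm above the bench. Beyond the tray a platform of the filling machine with a jug on it overhangs the bench about 0.3 m up: keep the gripper and wrist clear of it
- red_stop_top (a point): red stop block, 60 x 16 x 22 mm, fixed across one end of the tray, 54 mm from the centre of the nearest pad (a grey one like it closes the other end; which end is red changes); origin: on its top, 28 mm above the bench

How it is judged:
By the outcome, as a careful person would: the job done as asked, in the order asked, and still so for the second after the job is handed in, with the robot touching nothing.
It also fails if it takes over 102 s, if anything falls off the work surface, if the arm or the gripper's body presses on something with over 40 N, if the wrist force passes 120 N, or if a joint passes its speed limit or range.

## Working session

There is one attempt and no reset: what is moved stays moved. The work goes in short steps, Python scripts to look and compute and a tool call to move; the robot and the scene stay as the last step left them, time stands still between calls to the robot, and variables do not carry over. Pictures are saved under pics/ and viewed, and the job is handed in when it is done.

Besides the shell and the picture viewer there is one more tool, called after "Emit:" as a command line: name --argument value ..., lists and objects as JSON in quotes. apply_moves: Moves the arm, as the interface text tells. Its arguments: {"type":"object","properties":{"series":{"type":"array"},"grip_force":{"type":"number"}},"required":["series"]}

```bash
mkdir -p pics; python3 - <<'E'
from rig import ctrl
import cv2,numpy as np
s=ctrl.get_state()
for k,v in s.items(): print(k,np.round(v,4))
print(ctrl.tcp_to_grasp)
for n in("side","top","wrist"):
    c=ctrl.get_calibration(n); print(n,c["fx"],c["fy"],c["cx"],c["cy"]);print(np.round(c["view"],4))
for n in("side","top"):
    cv2.imwrite(f"pics/{n}0.png",cv2.cvtColor(ctrl.snapshot(n),cv2.COLOR_RGB2BGR))
E
```

```text
t 0.0
qpos [ 1.1932  0.6293  0.0384  1.5183 -0.027   0.9963 -0.02  ]
dq [ 0.0017  0.0007 -0.0001  0.0019  0.0007  0.0005  0.0013]
effort [ 4.00000e-04 -5.49708e+01  1.14390e+00 -1.86628e+01 -5.22000e-02
  2.37000e-02  2.00000e-04]
eef_pos [ 0.1993 -0.618   0.2046]
ee_rot [ 0.4167  0.5721 -0.4159  0.5711]
ft_force [-0.4114 -0.4087 -0.2864]
moment [-0.0173 -0.0135  0.0155]
opening 0.0939
-0.0188
side 379.59082822045104 379.59082822045104 256.6612620422985 192.42173297631896
[[-9.977e-01 -6.810e-02  3.000e-04  4.493e-01]
 [-2.920e-02  4.236e-01 -9.054e-01  1.906e-01]
 [ 6.150e-02 -9.033e-01 -4.246e-01  6.760e-01]
 [ 0.000e+00  0.000e+00  0.000e+00  1.000e+00]]
top 401.3791964779836 401.3791964779836 257.34517044404754 198.0456011363802
[[-0.0225 -0.9995 -0.02   -0.1887]
 [-0.9869  0.0254 -0.1594  0.454 ]
 [ 0.1598  0.0162 -0.987   1.049 ]
 [ 0.      0.      0.      1.    ]]
wrist 329.3394107146578 329.3394107146578 250.79006504577626 189.32207303830106
[[ 0.3062 -0.952  -0.0012 -0.6491]
 [-0.9192 -0.296   0.2599 -0.026 ]
 [-0.2478 -0.0785 -0.9656  0.3912]
 [ 0.      0.      0.      1.    ]]
```

View pics/side0.png

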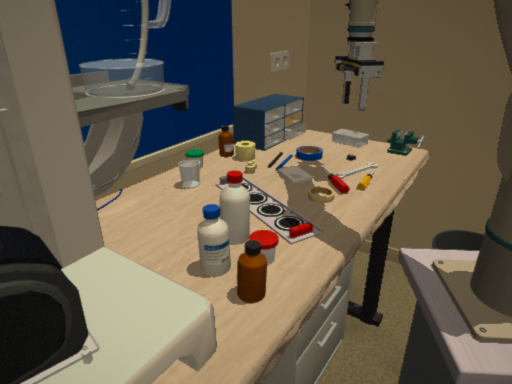

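View pics/top0.png

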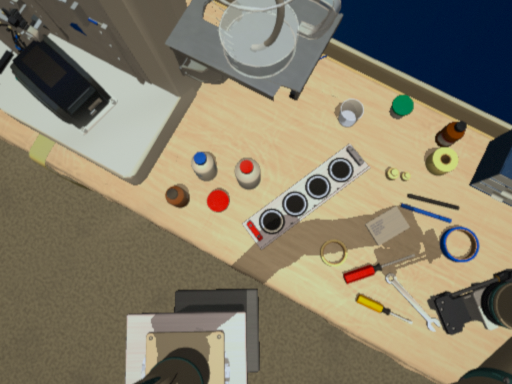

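```bash
cat > h.py <<'E'
from rig import ctrl
import cv2,numpy as np
def p2w(n,u,v,z,c=None):
    c=c or ctrl.get_calibration(n); V=np.array(c["view"]);R=V[:3,:3];t=V[:3,3]
    d=R.T@np.array([(u-c["cx"])/c["fx"],(v-c["cy"])/c["fy"],1]);o=-R.T@t
    return o+d*(z-o[2])/d[2]
def w2p(n,P,c=None):
    c=c or ctrl.get_calibration(n);V=np.array(c["view"]);q=V[:3,:3]@np.array(P)+V[:3,3]
    return np.array([c["cx"]+c["fx"]*q[0]/q[2],c["cy"]+c["fy"]*q[1]/q[2]])
E
python3 - <<'E'
from h import *
im=cv2.imread("pics/top0.png")
cv2.imwrite("pics/topz.png",cv2.resize(im[135:255,150:380],None,fx=3.4,fy=3.4,interpolation=cv2.INTER_CUBIC))
hsv=cv2.cvtColor(im,cv2.COLOR_BGR2HSV)
def blob(mask,box):
    m=np.zeros_like(mask);x0,y0,x1,y1=box;m[y0:y1,x0:x1]=mask[y0:y1,x0:x1]
    n,l,st,ce=cv2.connectedComponentsWithStats(m); k=1+np.argmax(st[1:,4]);return ce[k],st[k]
red=(((hsv[...,0]<8)|(hsv[...,0]>172))&(hsv[...,1]>170)&(hsv[...,2]>90)).astype(np.uint8)
blue=((hsv[...,0]>95)&(hsv[...,0]<125)&(hsv[...,1]>140)).astype(np.uint8)
for nm,m,b,z in(("sq",red,(230,150,265,190),.158),("cup",red,(200,185,235,215),.054),("stop",red,(240,215,265,245),.028),("blue",blue,(185,145,220,180),.136)):
    c,s=blob(m,b);print(nm,c,s,p2w("top",*c,z))
E
```

```text
sq [245.95454545 166.33333333] [240 160  13  13 132] [ 0.50772131 -0.17576364  0.158     ]
cup [217.57824934 200.3872679 ] [207 190  22  22 377] [ 0.44255139 -0.0942413   0.054     ]
stop [254.24050633 230.34177215] [247 222  15  18  79] [ 0.36285298 -0.1891543   0.028     ]
blue [199.69369369 157.98198198] [194 153  12  11 111] [ 0.53759922 -0.05991613  0.136     ]
```

View pics/topz.png

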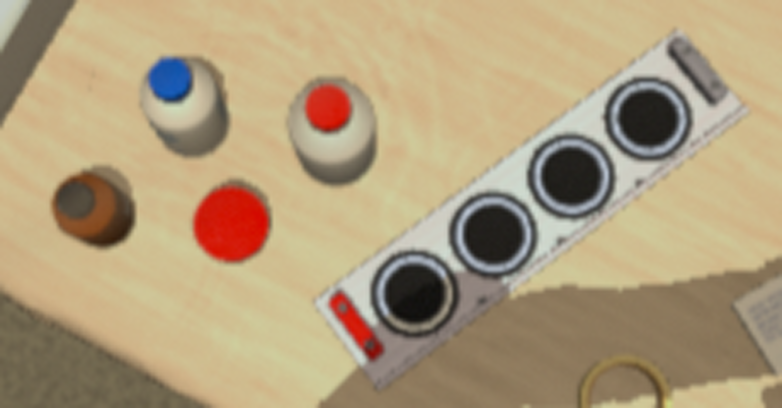

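```bash
python3 - <<'E'
from h import *
im=cv2.imread("pics/top0.png")
g=im.max(axis=2)
P=[]
for u,v in((415,293),(493,234),(571,176),(648,119)):
    x,y=150+u/3.4,135+v/3.4
    m=np.zeros(g.shape,np.uint8);cv2.circle(m,(round(x),round(y)),13,1,-1)
    b=((g<100)&(m>0)).astype(np.uint8)
    n,l,st,ce=cv2.connectedComponentsWithStats(b)
    # component containing center
    k=l[round(y),round(x)]
    # dark inner disc
    pts=cv2.findContours((l==k).astype(np.uint8),0,2)[0][0]
    (e,ax,an)=cv2.fitEllipse(pts)
    print((x,y),ce[k],st[k],e,ax)
    P.append(p2w("top",*e,.008)[:2]); print(P[-1])
P=np.array(P);print(np.linalg.norm(np.diff(P,axis=0),axis=1))
d=(P[3]-P[0])/np.linalg.norm(P[3]-P[0]);print(d,P.mean(0),[P.mean(0)+d*.08*k for k in(-1.5,-.5,.5,1.5)])
st=p2w("top",150+356/3.4,135+325/3.4,.028);print(st,np.linalg.norm(st[:2]-P[0]))
print("amber",p2w("top",150+75/3.4-.35,135+198/3.4-.35,.109))
for u,v in ((276,97),(340,15),(168,45)): print("plat",p2w("top",u,v,.3))
# side check: caps projected
s=cv2.imread("pics/side0.png")
for nm,p in(("sq",(.5077,-.1758,.158)),("cup",(.4426,-.0942,.054)),("blue",(.5376,-.0599,.136)),("amb",p2w("top",150+75/3.4-.35,135+198/3.4-.35,.109))):
    a=w2p("side",p);f=w2p("side",(p[0],p[1],0));print(nm,a,f);
    cv2.drawMarker(s,tuple(int(round(q)) for q in a),(0,255,0),0,7);cv2.drawMarker(s,tuple(int(round(q)) for q in f),(255,0,255),0,7)
for p in P:
    a=w2p("side",(*p,.008));cv2.drawMarker(s,tuple(int(round(q)) for q in a),(0,255,0),0,7)
cv2.imwrite("pics/sidez.png",cv2.resize(s[130:310,180:340],None,fx=3.3,fy=3.3,interpolation=cv2.INTER_CUBIC))
E
```

```text
(272.05882352941177, 221.1764705882353) [271.609375   221.14453125] [263 213  18  18 256] (271.6611633300781, 221.06967163085938) (17.22455596923828, 17.54007911682129)
[ 0.38870569 -0.23689369]
(295.0, 203.8235294117647) [294.64227642 203.51626016] [286 195  18  18 246] (294.693359375, 203.5101776123047) (16.607765197753906, 17.110532760620117)
[ 0.43568626 -0.30166564]
(317.94117647058823, 186.76470588235293) [317.58158996 186.28870293] [309 178  18  17 239] (317.5489196777344, 186.43319702148438) (16.29803466796875, 17.131399154663086)
[ 0.4818753  -0.36665227]
(340.5882352941177, 170.0) [340.22844828 169.28448276] [332 161  18  17 232] (340.2882080078125, 169.34317016601562) (16.141260147094727, 17.16924285888672)
[ 0.52864213 -0.43206659]
[0.08001612 0.07972885 0.0804125 ]
[ 0.58269095 -0.81269383] [ 0.45872735 -0.33431955] [array([ 0.38880443, -0.23679629]), array([ 0.43541971, -0.3018118 ]), array([ 0.48203498, -0.3668273 ]), array([ 0.52865026, -0.43184281])]
[ 0.36216231 -0.1903881   0.028     ] 0.053547377672959376
amber [0.4559997  0.01535642 0.109     ]
plat [ 0.62153506 -0.24818227  0.3       ]
plat [ 0.80592359 -0.39322131  0.3       ]
plat [ 0.7480699  -0.01736028  0.3       ]
sq [235.20623621 172.60246979] [236.84448918 236.839965  ]
cup [263.70621276 236.52111272] [263.49227708 258.780641  ]
blue [212.06041548 206.64518646] [215.41217433 266.81407854]
amb [252.76932811 242.61689398] [253.00958693 293.52835386]
```

View pics/sidez.png

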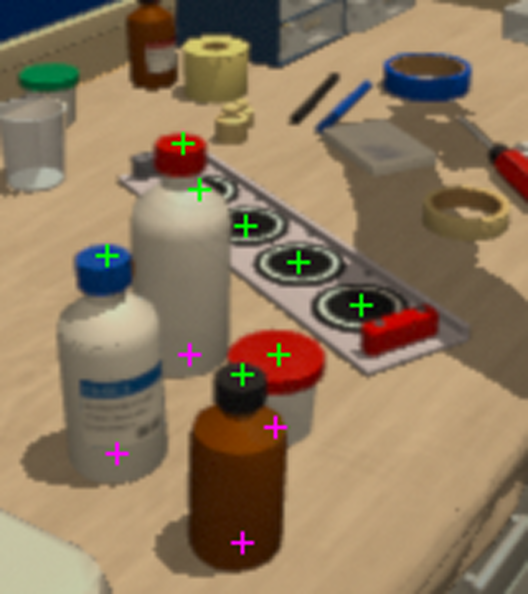

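```bash
cat >> h.py <<'E'
from scipy.spatial.transform import Rotation as Rn
T=dict(sq=(.5077,-.1758),blue=(.5376,-.0599),amb=(.456,.0154),cup=(.4426,-.0942),p1=(.3888,-.2368),p2=(.4354,-.3018),p3=(.4820,-.3668),p4=(.5287,-.4318))
NJ=np.array([.8127,.5827,0])
def rep(xy,z):
    s=ctrl.get_state();R=Rn.from_quat(s["ee_rot"]).as_matrix();p=np.array(s["eef_pos"])
    xy=T[xy] if isinstance(xy,str) else xy
    D=np.array([*xy,z])-p
    # turn about x so tool z ∥ ±NJ
    a=np.degrees(np.arctan2(-(R.T@NJ)[1],(R.T@NJ)[2]));a=(a+90)%180-90
    print("t%.2f"%s["t"],"pos",p.round(4),"X",R[:,0].round(4),"open %.4f"%s["opening"],"F",np.round(s["ft_force"],1),"q",np.round(s["qpos"],2))
    print("  off cm",np.round(100*R.T@D,2),"len %.1f"%(100*np.linalg.norm(D)),"turn %.1f"%a)
    Ra=R@Rn.from_euler("x",a,degrees=True).as_matrix();print("  after turn: off",np.round(100*Ra.T@D,2),"z",Ra[:,2].round(3),"y",Ra[:,1].round(3))
E
python3 -c "
from h import *
rep('sq',.25)"
```

```text
t0.10 pos [ 0.1993 -0.6181  0.2047] X [-5.0e-04  1.5e-03 -1.0e+00] open 0.0940 F [-0.1 -0.1  0.3] q [ 1.19  0.63  0.04  1.52 -0.03  1.   -0.02]
  off cm [ -4.48  42.93 -32.64] len 54.1 turn 72.2
  after turn: off [ -4.48 -17.98 -50.84] z [-0.813 -0.583 -0.   ] y [ 0.583 -0.813 -0.002]
```

Emit:
apply_moves --series '[{"claw":1,"offset":[-0.6,0,0],"turn":8.5},{"claw":1,"offset":[-0.6,0,0],"turn":8.5},{"claw":1,"offset":[-0.6,0,0],"turn":8.5},{"claw":1,"offset":[-0.6,0,0],"turn":8.5},{"claw":1,"offset":[-0.6,0,0],"turn":8.5},{"claw":1,"offset":[-0.6,0,0],"turn":8.5},{"claw":1,"offset":[-0.6,0,0],"turn":8.5},{"claw":1,"offset":[-0.6,0,0],"turn":8.5}]' --grip_force 30

```text
t: 0.9
eef_pos: [0.1995, -0.6183, 0.2532]
ee_rot: [0.666, 0.239, -0.665, 0.239]
ft_force: [0.5, 0.0, 0.0]
opening: 0.0938
```

Emit:
apply_moves --series '[{"claw":1,"offset":[0,0,0],"turn":4.2},{"claw":1,"offset":[0,0,0],"turn":0}]'

```text
t: 1.1
eef_pos: [0.1995, -0.6184, 0.2531]
ee_rot: [-0.673, -0.217, 0.673, -0.216]
ft_force: [0.2, -0.2, -0.2]
opening: 0.0941
```

```bash
python3 -c "
from h import *
rep('sq',.25)"
```

```text
t1.10 pos [ 0.1995 -0.6184  0.2531] X [-6.e-04  6.e-04 -1.e+00] open 0.0941 F [ 0.2 -0.2 -0.2] q [ 0.99  0.61  0.39  1.46 -0.25  1.11 -1.09]
  off cm [  0.32 -17.99 -50.84] len 53.9 turn 0.0
  after turn: off [  0.32 -18.01 -50.84] z [-0.813 -0.583  0.   ] y [ 0.583 -0.813 -0.001]
```

Emit:
apply_moves --series '[{"claw":1,"offset":[0,-1.5,-4.2],"turn":0},{"claw":1,"offset":[0,-1.5,-4.2],"turn":0},{"claw":1,"offset":[0,-1.5,-4.2],"turn":0},{"claw":1,"offset":[0,-1.5,-4.2],"turn":0},{"claw":1,"offset":[0,-1.5,-4.2],"turn":0},{"claw":1,"offset":[0,-1.5,-4.2],"turn":0},{"claw":1,"offset":[0,-1.5,-4.2],"turn":0},{"claw":1,"offset":[0,-1.5,-4.2],"turn":0}]'

```text
t: 1.9
eef_pos: [0.4031, -0.3234, 0.2533]
ee_rot: [-0.673, -0.217, 0.673, -0.217]
ft_force: [1.2, 0.4, -0.3]
opening: 0.0943
```

```bash
python3 -c "
from h import *
rep('sq',.25)"
```

```text
t1.90 pos [ 0.4031 -0.3234  0.2533] X [-2.e-04  3.e-04 -1.e+00] open 0.0943 F [ 1.2  0.4 -0.3] q [ 0.35  0.4   0.39  1.83 -0.19  0.94 -1.7 ]
  off cm [  0.33  -5.86 -17.12] len 18.1 turn 0.2
  after turn: off [  0.33  -5.9  -17.1 ] z [-0.813 -0.583 -0.   ] y [ 0.583 -0.813 -0.   ]
```

Emit:
apply_moves --series '[{"claw":1,"offset":[0,-1.2,-3.4],"turn":0},{"claw":1,"offset":[0,-1.2,-3.4],"turn":0},{"claw":1,"offset":[0,-1.2,-3.4],"turn":0},{"claw":1,"offset":[0,-1.2,-3.4],"turn":0},{"claw":1,"offset":[0,-1.1,-3.5],"turn":0},{"claw":1,"offset":[0,0,0],"turn":0}]'

```text
t: 2.5
eef_pos: [0.5101, -0.1717, 0.2527]
ee_rot: [0.673, 0.221, -0.671, 0.219]
ft_force: [-0.8, 0.6, -0.4]
opening: 0.0942
```

```bash
python3 - <<'E'
from h import *
rep('sq',.073)
c=ctrl.get_calibration("wrist")
im=ctrl.snapshot("wrist")
im=cv2.cvtColor(im,cv2.COLOR_RGB2BGR)
for n,h in(("sq",.158),("blue",.136),("amb",.109),("cup",.054),("p1",.008),("p2",.008),("p3",.008)):
    for z in(h,0): 
        a=w2p("wrist",(*T[n],z),c);cv2.drawMarker(im,tuple(int(round(q)) for q in a),(0,255,0) if z else (255,0,255),0,9)
cv2.imwrite("pics/w1.png",im)
E
```

```text
t2.50 pos [ 0.5101 -0.1717  0.2527] X [ 8.0e-04  3.1e-03 -1.0e+00] open 0.0942 F [-0.8  0.6 -0.4] q [ 0.03  0.43  0.36  1.78 -0.18  0.97 -2.05]
  off cm [17.97  0.22  0.48] len 18.0 turn 0.7
  after turn: off [17.97  0.23  0.47] z [-0.813 -0.583 -0.002] y [ 0.583 -0.813 -0.002]
```

View pics/w1.png

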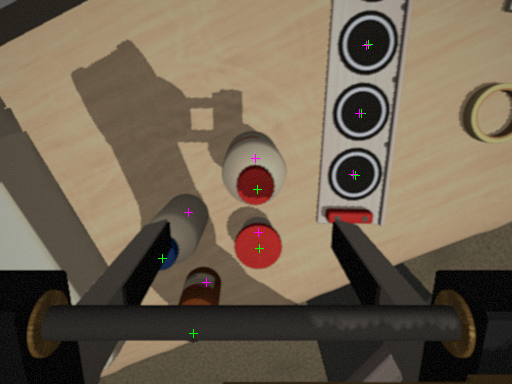

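Emit:
apply_moves --series '[{"claw":1,"offset":[0,0.2,0.4],"turn":0.5},{"claw":1,"offset":[0,0,0],"turn":0},{"claw":1,"offset":[0,0,0],"turn":0}]'

```text
t: 2.85
eef_pos: [0.504, -0.1832, 0.2536]
ee_rot: [-0.674, -0.213, 0.674, -0.213]
ft_force: [0.7, 0.2, 0.4]
opening: 0.0943
```

```bash
cat >> h.py <<'E'
from scipy.optimize import least_squares
def cylhull(c,xy,z0,z1,d):
    a=np.linspace(0,2*np.pi,40,endpoint=False)
    P=[w2p("",(xy[0]+d/2*np.cos(t),xy[1]+d/2*np.sin(t),z),c) for z in(z0,z1) for t in a]
    h=cv2.convexHull(np.array(P,np.float32));m=cv2.moments(h);return np.array([m["m10"],m["m01"]])/m["m00"]
def redmask(im):
    hsv=cv2.cvtColor(im,cv2.COLOR_BGR2HSV);return (((hsv[...,0]<8)|(hsv[...,0]>172))&(hsv[...,1]>150)&(hsv[...,2]>60)).astype(np.uint8)
def bluemask(im):
    hsv=cv2.cvtColor(im,cv2.COLOR_BGR2HSV);return ((hsv[...,0]>95)&(hsv[...,0]<125)&(hsv[...,1]>130)).astype(np.uint8)
def near(mask,uv):
    n,l,st,ce=cv2.connectedComponentsWithStats(mask)
    k=min((k for k in range(1,n) if st[k,4]>40),key=lambda k:np.hypot(*(ce[k]-uv)));return ce[k],st[k]
G=dict(sq=(.142,.158,.034),blue=(.120,.136,.032),cup=(.043,.054,.060),amb=(.095,.109,.027))
def fit(c,uv,n,guess,dz=0):
    z0,z1,d=G[n];r=least_squares(lambda x:cylhull(c,x,z0+dz,z1+dz,d)-uv,guess,diff_step=1e-3);return r.x
def pose(): 
    s=ctrl.get_state();return s
E
python3 - <<'E'
from h import *
rep('sq',.073)
c=ctrl.get_calibration("wrist")
im=cv2.cvtColor(ctrl.snapshot("wrist"),cv2.COLOR_RGB2BGR);cv2.imwrite("pics/w2.png",im)
ct=ctrl.get_calibration("top");t=cv2.imread("pics/top0.png")
cs=ctrl.get_calibration("side");sd=cv2.imread("pics/side0.png")
for n,mf in(("sq",redmask),("cup",redmask),("blue",bluemask)):
    for nm,cc,ii in(("top",ct,t),("wrist",c,im),("side",cs,sd)):
        uv,st=near(mf(ii),w2p("",(*T[n],G[n][1]),cc));print(n,nm,uv.round(1),st,fit(cc,uv,n,T[n]).round(4))
# pads in wrist
g=im.max(axis=2)
for n in("p1","p2","p3"):
    x,y=w2p("",(*T[n],.008),c)
    b=(g<90).astype(np.uint8);nn,l,st,ce=cv2.connectedComponentsWithStats(b);k=l[round(y),round(x)];print(n,ce[k],st[k],p2w("",*ce[k],.008,c).round(4))
E
```

```text
t2.85 pos [ 0.504  -0.1832  0.2536] X [-1.e-04 -4.e-04 -1.e+00] open 0.0943 F [0.7 0.2 0.4] q [ 0.04  0.43  0.37  1.78 -0.18  0.96 -2.05]
  off cm [18.06 -0.4  -0.73] len 18.1 turn -0.6
  after turn: off [18.06 -0.39 -0.74] z [-0.813 -0.583  0.   ] y [ 0.583 -0.813  0.   ]
sq top [246.  166.1] [240 160  13  14 140] [ 0.51   -0.1756]
sq wrist [240.6 192.5] [ 223  175   36   37 1050] [ 0.5102 -0.1754]
sq side [234.  176.5] [227 170  15  14 181] [ 0.5101 -0.1741]
cup top [217.5 200.4] [207 190  22  22 384] [ 0.4434 -0.0935]
cup wrist [249.2 250.5] [ 227  229   46   44 1617] [ 0.4441 -0.0932]
cup side [264.7 238.4] [249 230  30  20 399] [ 0.4407 -0.0972]
blue top [199.7 157.9] [194 152  12  12 112] [ 0.5398 -0.0587]
blue wrist [162.  265.8] [155 255  13  20  80] [ 0.5288 -0.0599]
blue side [211.  211.4] [203 205  17  14 200] [ 0.5393 -0.0564]
p1 [344.6918239  176.60916442] [ 326  158   38   38 1113] [ 0.3907 -0.2369  0.008 ]
p2 [348.98762568 114.52204176] [ 329   94   41   42 1293] [ 0.4371 -0.3022  0.008 ]
p3 [353.60697828  45.89730086] [ 333   23   42   46 1519] [ 0.4835 -0.3674  0.008 ]
```

```bash
cat >> h.py <<'E'
T.update(sq=(.5101,-.1754),cup=(.4438,-.0934),blue=(.5397,-.0583),p1=(.3897,-.2369),p2=(.4363,-.3020),p3=(.4828,-.3671),p4=(.5294,-.4321))
E
python3 - <<'E'
from h import *
rep('sq',.066)
t=cv2.imread("pics/top0.png");ct=ctrl.get_calibration("top")
hsv=cv2.cvtColor(t,cv2.COLOR_BGR2HSV)
z=t[180:215,160:195];print(hsv[187:204:2,164:190:2,1]);print(hsv[187:204:2,164:190:2,2])
E
```

```text
t2.90 pos [ 0.5042 -0.1828  0.2536] X [ 0.e+00 -2.e-04 -1.e+00] open 0.0941 F [0.2 1.  0.3] q [ 0.04  0.43  0.37  1.78 -0.18  0.96 -2.05]
  off cm [18.76 -0.27 -0.91] len 18.8 turn -0.6
  after turn: off [18.76 -0.26 -0.91] z [-0.813 -0.583  0.   ] y [ 0.583 -0.813  0.   ]
[[ 79  80  86 137 177 192 193 172 110  89  85  84  83]
 [ 77  83 135  81  70 103 167 184 172 125  90  85  82]
 [ 82 121  64  62  64  65  89 175 173 166 107  86  83]
 [ 90 138  64  70  66  69  71 163 171 170 125  90  88]
 [ 87 145  65  69  69  70  81 163 174 173 135 104 101]
 [ 87 157 113  74  70  79 130 177 181 183 143 104  98]
 [ 83 131 168 154 147 156 178 187 188 180 147 135 122]
 [ 83  89 158 174 181 182 193 199 192 166 160 158 106]
 [ 83  85  96 147 183 190 199 199 181 173 173 170  82]]
[[207 206 196 141 111 114 115 113 114 132 138 154 204]
 [206 196 108  76  73  79 107 122 120  98 125 141 183]
 [205 141  68  70  76  82  77 121 127 121  86 119 160]
 [199 107  72  77  81  85  83 119 130 126  86  88 131]
 [196 114  79  81  85  84  79 122 133 128  87  81  88]
 [199 133  99  86  84  81  94 134 134 128  84  76  78]
 [203 154 132 116 109 113 133 135 133 106  73  64  67]
 [204 189 132 136 137 137 135 132 118  80  67  58  84]
 [204 203 170 132 128 129 123 109  79  68  59  54 149]]
```

Emit:
apply_moves --series '[{"claw":1,"offset":[0,-0.3,-0.9],"turn":-0.6},{"claw":1,"offset":[0,0,0],"turn":0},{"claw":1,"offset":[3,0,0],"turn":0},{"claw":1,"offset":[3,0,0],"turn":0},{"claw":1,"offset":[2,0,0],"turn":0},{"claw":1,"offset":[0,0,0],"turn":0},{"claw":1,"offset":[0,0,0],"turn":0}]'

```text
t: 3.6
eef_pos: [0.5108, -0.174, 0.1738]
ee_rot: [-0.673, -0.217, 0.673, -0.217]
ft_force: [-0.4, -0.3, -0.8]
opening: 0.0943
```

```bash
python3 - <<'E'
from h import *
rep('sq',.072)
E
```

```text
t3.60 pos [ 0.5108 -0.174   0.1738] X [ 0.e+00 -1.e-04 -1.e+00] open 0.0943 F [-0.4 -0.3 -0.8] q [ 0.06  0.53  0.33  1.87 -0.23  0.78 -2.01]
  off cm [10.18  0.07  0.14] len 10.2 turn 0.1
  after turn: off [10.18  0.07  0.14] z [-0.813 -0.583  0.   ] y [ 0.583 -0.813  0.   ]
```

Emit:
apply_moves --series '[{"claw":1,"offset":[3,0.1,0.1],"turn":0},{"claw":1,"offset":[3,0,0],"turn":0},{"claw":1,"offset":[3,0,0],"turn":0},{"claw":1,"offset":[1.2,0,0],"turn":0},{"claw":1,"offset":[0,0,0],"turn":0},{"claw":0.6,"offset":[0,0,0],"turn":0},{"claw":0.5,"offset":[0,0,0],"turn":0},{"claw":0.5,"offset":[0,0,0],"turn":0}]' --grip_force 30

```text
t: 4.4
eef_pos: [0.5113, -0.1756, 0.0728]
ee_rot: [0.674, 0.217, -0.672, 0.218]
ft_force: [0.8, -0.4, 0.6]
opening: 0.0734
```

```bash
python3 - <<'E'
from h import *
rep('sq',.072)
E
```

```text
t4.40 pos [ 0.5113 -0.1756  0.0728] X [ 2.5e-03 -7.0e-04 -1.0e+00] open 0.0734 F [ 0.8 -0.4  0.6] q [ 0.11  0.68  0.25  1.95 -0.3   0.55 -1.94]
  off cm [ 0.08 -0.09  0.08] len 0.1 turn 0.1
  after turn: off [ 0.08 -0.09  0.08] z [-0.813 -0.583 -0.002] y [ 0.583 -0.813  0.002]
```

Still closing; command fully shut and let it grip.

Emit:
apply_moves --series '[{"claw":0,"offset":[0,0,0],"turn":0},{"claw":0,"offset":[0,0,0],"turn":0},{"claw":0,"offset":[0,0,0],"turn":0},{"claw":0,"offset":[0,0,0],"turn":0},{"claw":0,"offset":[0,0,0],"turn":0}]' --grip_force 35

```text
t: 4.9
eef_pos: [0.511, -0.1755, 0.0724]
ee_rot: [0.673, 0.217, -0.672, 0.217]
ft_force: [-1.3, 0.4, 6.8]
opening: 0.0649
```

Emit:
apply_moves --series '[{"claw":0,"offset":[-1,0,0],"turn":0},{"claw":0,"offset":[-2,0,0],"turn":0},{"claw":0,"offset":[-2,0,0],"turn":0},{"claw":0,"offset":[-1,0,0],"turn":0},{"claw":0,"offset":[0,0,0],"turn":0},{"claw":0,"offset":[0,0,0],"turn":0}]'

```text
t: 5.5
eef_pos: [0.5099, -0.1751, 0.1312]
ee_rot: [-0.673, -0.217, 0.673, -0.217]
ft_force: [0.3, -0.7, -2.1]
opening: 0.0643
```

```bash
python3 - <<'E'
from h import *
rep('p1',.142)
c=ctrl.get_calibration("wrist")
im=cv2.cvtColor(ctrl.snapshot("wrist"),cv2.COLOR_RGB2BGR);cv2.imwrite("pics/w3.png",im)
cv2.imwrite("pics/s3.png",cv2.cvtColor(ctrl.snapshot("side"),cv2.COLOR_RGB2BGR))
E
```

```text
t5.50 pos [ 0.5099 -0.1751  0.1312] X [-6.e-04  3.e-04 -1.e+00] open 0.0643 F [ 0.3 -0.7 -2.1] q [ 0.08  0.59  0.3   1.91 -0.26  0.68 -1.98]
  off cm [-1.08 -2.01 13.37] len 13.6 turn 0.1
  after turn: off [-1.08 -1.98 13.37] z [-0.813 -0.583  0.   ] y [ 0.583 -0.813 -0.001]
```

View pics/w3.png

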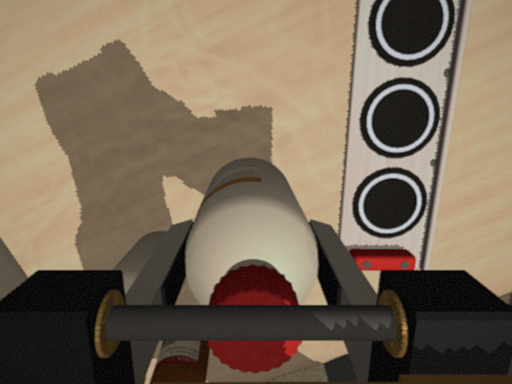

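View pics/s3.png

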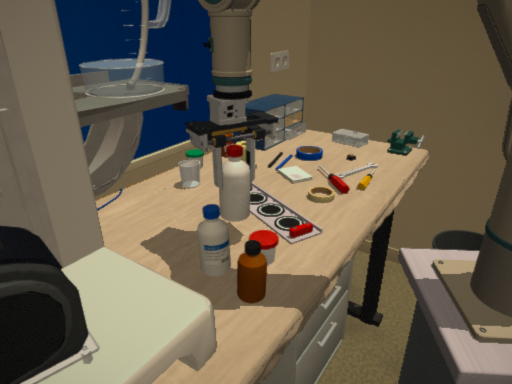

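Emit:
apply_moves --series '[{"claw":0,"offset":[-1.1,-0.3,2],"turn":0},{"claw":0,"offset":[0,-0.5,3.4],"turn":0},{"claw":0,"offset":[0,-0.5,3.4],"turn":0},{"claw":0,"offset":[0,-0.5,3],"turn":0},{"claw":0,"offset":[0,-0.2,1.6],"turn":0},{"claw":0,"offset":[0,0,0],"turn":0},{"claw":0,"offset":[0,0,0],"turn":0},{"claw":0,"offset":[0,0,0],"turn":0}]'

```text
t: 6.4
eef_pos: [0.3916, -0.2368, 0.1424]
ee_rot: [0.673, 0.218, -0.672, 0.218]
ft_force: [-0.5, -0.4, -2.9]
opening: 0.0646
```

```bash
python3 - <<'E'
from h import *
rep('p1',.081)
c=ctrl.get_calibration("wrist")
im=cv2.cvtColor(ctrl.snapshot("wrist"),cv2.COLOR_RGB2BGR)
g=im.max(axis=2)
for n in("p2","p3","p4"):
    x,y=w2p("",(*T[n],.008),c)
    if not(0<x<511 and 0<y<383): continue
    b=(g<90).astype(np.uint8);nn,l,st,ce=cv2.connectedComponentsWithStats(b);k=l[round(y),round(x)];print(n,ce[k],st[k],p2w("",*ce[k],.008,c).round(4))
cv2.imwrite("pics/w4.png",im)
E
```

```text
t6.40 pos [ 0.3916 -0.2368  0.1424] X [ 1.e-03  1.e-04 -1.e+00] open 0.0646 F [-0.5 -0.4 -2.9] q [ 0.27  0.47  0.29  2.11 -0.24  0.59 -1.78]
  off cm [ 6.13 -0.1   0.16] len 6.1 turn 0.2
  after turn: off [ 6.13 -0.1   0.17] z [-0.813 -0.583 -0.001] y [ 0.583 -0.813  0.001]
p2 [253.04358162  96.48771791] [ 226   68   55   58 2524] [ 0.4372 -0.3021  0.008 ]
```

View pics/w4.png

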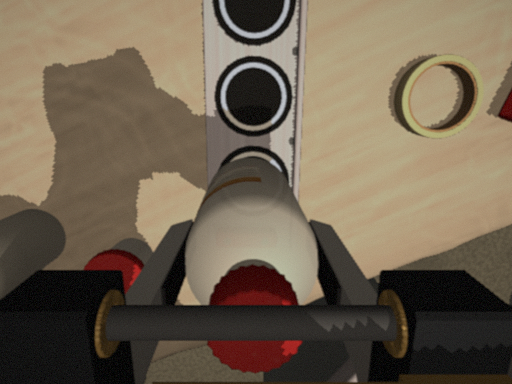

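Emit:
apply_moves --series '[{"claw":0,"offset":[0,-0.1,0.1],"turn":0},{"claw":0,"offset":[2,0,0],"turn":0},{"claw":0,"offset":[2,0,0],"turn":0},{"claw":0,"offset":[1,0,0],"turn":0},{"claw":0,"offset":[0.7,0,0],"turn":0},{"claw":0,"offset":[0.3,0,0],"turn":0},{"claw":0,"offset":[0,0,0],"turn":0},{"claw":0,"offset":[0,0,0],"turn":0}]'

```text
t: 7.25
eef_pos: [0.3889, -0.2375, 0.0829]
ee_rot: [0.673, 0.217, -0.673, 0.217]
ft_force: [-0.4, -0.2, -1.6]
opening: 0.0645
```

```bash
python3 - <<'E'
from h import *
T["p1"]=(.3902,-.2369)
rep('p1',.0804)
E
```

```text
t7.25 pos [ 0.3889 -0.2375  0.0829] X [ 9.e-04 -5.e-04 -1.e+00] open 0.0645 F [-0.4 -0.2 -1.6] q [ 0.33  0.58  0.23  2.16 -0.3   0.43 -1.72]
  off cm [ 0.25  0.03 -0.14] len 0.3 turn 0.1
  after turn: off [ 0.25  0.03 -0.14] z [-0.813 -0.583 -0.   ] y [ 0.583 -0.813  0.001]
```

Emit:
apply_moves --series '[{"claw":0,"offset":[0.1,0,-0.1],"turn":0},{"claw":0,"offset":[0.1,0,0],"turn":0},{"claw":0,"offset":[0.1,0,0],"turn":0},{"claw":0,"offset":[0,0,0],"turn":0},{"claw":0,"offset":[0,0,0],"turn":0}]'

```text
t: 7.75
eef_pos: [0.3897, -0.2367, 0.0803]
ee_rot: [0.673, 0.217, -0.673, 0.217]
ft_force: [-1.2, 0.5, 7.0]
opening: 0.0646
```

Emit:
apply_moves --series '[{"claw":0.75,"offset":[0,0,0],"turn":0},{"claw":0.85,"offset":[0,0,0],"turn":0},{"claw":1,"offset":[0,0,0],"turn":0},{"claw":1,"offset":[0,0,0],"turn":0},{"claw":1,"offset":[0,0,0],"turn":0},{"claw":1,"offset":[0,0,0],"turn":0}]'

```text
t: 8.35
eef_pos: [0.3893, -0.2366, 0.0794]
ee_rot: [-0.673, -0.217, 0.673, -0.217]
ft_force: [0.1, 0.3, 0.0]
opening: 0.0942
```

```bash
python3 - <<'E'
from h import *
rep('blue',.25)
E
```

```text
t8.35 pos [ 0.3893 -0.2366  0.0794] X [-0.  0. -1.] open 0.0942 F [0.1 0.3 0. ] q [ 0.33  0.59  0.22  2.16 -0.3   0.42 -1.72]
  off cm [-17.06  -5.68 -22.62] len 28.9 turn 0.1
  after turn: off [-17.06  -5.73 -22.61] z [-0.813 -0.583  0.   ] y [ 0.583 -0.813 -0.   ]
```

Emit:
apply_moves --series '[{"claw":1,"offset":[-2,0,0],"turn":0},{"claw":1,"offset":[-4,0,0],"turn":0},{"claw":1,"offset":[-4,0,0],"turn":0},{"claw":1,"offset":[-3,0,0],"turn":0},{"claw":1,"offset":[0,-0.7,-3],"turn":0},{"claw":1,"offset":[0,-1,-4],"turn":0},{"claw":1,"offset":[0,-1,-4],"turn":0},{"claw":1,"offset":[0,-1,-4],"turn":0}]'

```text
t: 9.15
eef_pos: [0.4902, -0.1177, 0.2097]
ee_rot: [0.673, 0.217, -0.673, 0.217]
ft_force: [0.0, -0.9, -0.5]
opening: 0.0936
```

Emit:
apply_moves --series '[{"claw":1,"offset":[0,-1,-4],"turn":0},{"claw":1,"offset":[0,-1,-3.4],"turn":0},{"claw":1,"offset":[0,0,0],"turn":0},{"claw":1,"offset":[0,0,0],"turn":0},{"claw":1,"offset":[0,0,0],"turn":0},{"claw":1,"offset":[0,0,0],"turn":0}]'

```text
t: 9.75
eef_pos: [0.5369, -0.061, 0.2096]
ee_rot: [-0.673, -0.216, 0.673, -0.216]
ft_force: [0.6, 0.3, 0.2]
opening: 0.0942
```

```bash
python3 - <<'E'
from h import *
rep('blue',.06)
c=ctrl.get_calibration("wrist")
im=cv2.cvtColor(ctrl.snapshot("wrist"),cv2.COLOR_RGB2BGR);cv2.imwrite("pics/w5.png",im)
t=cv2.cvtColor(ctrl.snapshot("top"),cv2.COLOR_RGB2BGR);cv2.imwrite("pics/t5.png",t)
ct=ctrl.get_calibration("top")
uv,st=near(bluemask(im),w2p("",(*T["blue"],.136),c));print(uv,st,fit(c,uv,"blue",T["blue"]))
uv,st=near(redmask(t),w2p("",(*T["p1"],.166),ct));print(uv,st,fit(ct,uv,"sq",T["p1"],.008))
E
```

```text
t9.75 pos [ 0.5369 -0.061   0.2096] X [-3.e-04 -4.e-04 -1.e+00] open 0.0942 F [0.6 0.3 0.2] q [-0.16  0.48  0.33  1.83 -0.2   0.86 -2.26]
  off cm [14.96 -0.06 -0.39] len 15.0 turn -0.0
  after turn: off [14.96 -0.06 -0.39] z [-0.813 -0.583  0.001] y [ 0.583 -0.813  0.   ]
[245.69658887 195.48563734] [ 228  176   36   39 1114] [ 0.54126144 -0.05883948]
[272.8057554  214.78417266] [267 208  13  14 139] [ 0.38804352 -0.23727381]
```

View pics/w5.png

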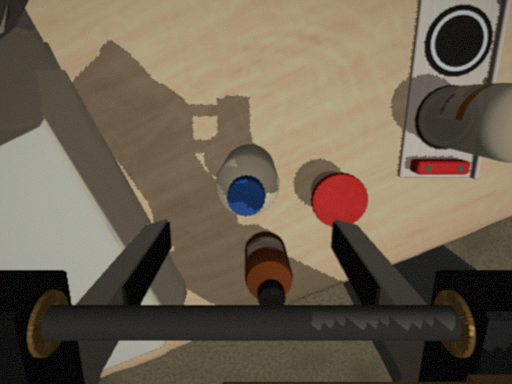

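View pics/t5.png

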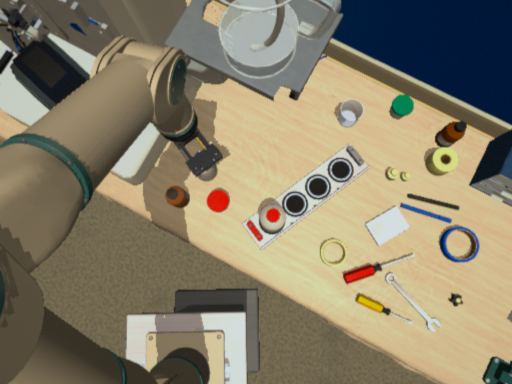

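Emit:
apply_moves --series '[{"claw":1,"offset":[0,0,-0.4],"turn":0},{"claw":1,"offset":[3,0,0],"turn":0},{"claw":1,"offset":[3,0,0],"turn":0},{"claw":1,"offset":[3,0,0],"turn":0},{"claw":1,"offset":[3,0,0],"turn":0},{"claw":1,"offset":[2,0,0],"turn":0},{"claw":1,"offset":[0,0,0],"turn":0},{"claw":1,"offset":[0,0,0],"turn":0}]'

```text
t: 10.65
eef_pos: [0.5413, -0.0574, 0.0697]
ee_rot: [0.673, 0.217, -0.673, 0.217]
ft_force: [-0.8, -0.6, -0.0]
opening: 0.0944
```

```bash
python3 - <<'E'
from h import *
rep((.5403,-.0586),.057)
E
```

```text
t10.65 pos [ 0.5413 -0.0574  0.0697] X [ 1.e-04 -1.e-04 -1.e+00] open 0.0944 F [-0.8 -0.6 -0. ] q [-0.1   0.69  0.24  1.94 -0.29  0.55 -2.19]
  off cm [1.27 0.04 0.15] len 1.3 turn 0.1
  after turn: off [1.27 0.04 0.15] z [-0.813 -0.583 -0.   ] y [ 0.583 -0.813  0.   ]
```

Emit:
apply_moves --series '[{"claw":1,"offset":[1.2,0,0.1],"turn":0},{"claw":0.7,"offset":[0,0,0],"turn":0},{"claw":0,"offset":[0,0,0],"turn":0},{"claw":0,"offset":[0,0,0],"turn":0},{"claw":0,"offset":[0,0,0],"turn":0},{"claw":0,"offset":[0,0,0],"turn":0},{"claw":0,"offset":[0,0,0],"turn":0},{"claw":0,"offset":[0,0,0],"turn":0}]'

```text
t: 11.45
eef_pos: [0.5402, -0.0579, 0.0577]
ee_rot: [0.673, 0.217, -0.673, 0.217]
ft_force: [-0.1, 0.5, 3.6]
opening: 0.059
```

```bash
python3 - <<'E'
from h import *
rep('p2',.24)
E
```

```text
t11.45 pos [ 0.5402 -0.0579  0.0577] X [ 3.e-04 -1.e-04 -1.e+00] open 0.0590 F [-0.1  0.5  3.6] q [-0.09  0.7   0.23  1.95 -0.3   0.52 -2.18]
  off cm [-18.23  13.74  22.7 ] len 32.2 turn 0.1
  after turn: off [-18.23  13.79  22.67] z [-0.813 -0.583 -0.   ] y [ 0.583 -0.813  0.   ]
```

Emit:
apply_moves --series '[{"claw":0,"offset":[-1.5,0,0],"turn":0},{"claw":0,"offset":[-3,0,0],"turn":0},{"claw":0,"offset":[-4,0,0],"turn":0},{"claw":0,"offset":[-4,0,0],"turn":0},{"claw":0,"offset":[-3.5,0,0],"turn":0},{"claw":0,"offset":[-2,0,0],"turn":0},{"claw":0,"offset":[0,0,0],"turn":0}]'

```text
t: 12.15
eef_pos: [0.542, -0.0579, 0.24]
ee_rot: [0.675, 0.217, -0.671, 0.218]
ft_force: [0.4, 0.1, -1.8]
opening: 0.0591
```

Emit:
apply_moves --series '[{"claw":0,"offset":[0,1.5,2.2],"turn":0},{"claw":0,"offset":[0,2,3.2],"turn":0},{"claw":0,"offset":[0,2.2,3.8],"turn":0},{"claw":0,"offset":[0,2.3,3.8],"turn":0},{"claw":0,"offset":[0,2.3,3.8],"turn":0},{"claw":0,"offset":[0,2,3.5],"turn":0},{"claw":0,"offset":[0,1.4,2.4],"turn":0},{"claw":0,"offset":[0,0,0],"turn":0}]'

```text
t: 12.95
eef_pos: [0.4323, -0.3057, 0.2358]
ee_rot: [-0.672, -0.214, 0.675, -0.215]
ft_force: [0.2, 0.6, -3.1]
opening: 0.0594
```

Emit:
apply_moves --series '[{"claw":0,"offset":[0,0,0],"turn":0},{"claw":0,"offset":[0,0,0],"turn":0},{"claw":0,"offset":[0,0,0],"turn":0}]'

```text
t: 13.25
eef_pos: [0.4367, -0.2999, 0.2369]
ee_rot: [-0.673, -0.218, 0.673, -0.218]
ft_force: [0.0, 1.1, -1.5]
opening: 0.0591
```

```bash
python3 - <<'E'
from h import *
T["p2"]=(.4360,-.3020)
rep('p2',.0660)
c=ctrl.get_calibration("wrist")
im=cv2.cvtColor(ctrl.snapshot("wrist"),cv2.COLOR_RGB2BGR);cv2.imwrite("pics/w6.png",im)
g=im.max(axis=2)
for n in("p3","p4"):
    x,y=w2p("",(*T[n],.008),c)
    if not(0<x<511 and 0<y<383): continue
    b=(g<90).astype(np.uint8);nn,l,st,ce=cv2.connectedComponentsWithStats(b);k=l[round(y),round(x)];print(n,ce[k],st[k],p2w("",*ce[k],.008,c).round(4))
E
```

```text
t13.25 pos [ 0.4367 -0.2999  0.2369] X [-6.0e-04  1.2e-03 -1.0e+00] open 0.0591 F [ 0.   1.1 -1.5] q [ 0.29  0.44  0.37  1.82 -0.2   0.92 -1.76]
  off cm [17.09  0.15  0.19] len 17.1 turn 0.3
  after turn: off [17.09  0.16  0.19] z [-0.813 -0.583 -0.   ] y [ 0.583 -0.813 -0.001]
p3 [252.57697548  94.99386921] [ 232   73   42   44 1468] [ 0.4837 -0.3672  0.008 ]
p4 [253.36002372  21.60557533] [ 231    0   45   46 1686] [ 0.5297 -0.4322  0.008 ]
```

View pics/w6.png

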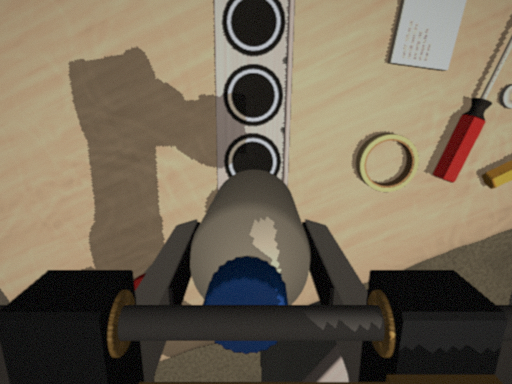

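Emit:
apply_moves --series '[{"claw":0,"offset":[1.5,0.1,0.1],"turn":0.2},{"claw":0,"offset":[3,0,0],"turn":0},{"claw":0,"offset":[3.5,0,0],"turn":0},{"claw":0,"offset":[3.5,0,0],"turn":0},{"claw":0,"offset":[3,0,0],"turn":0},{"claw":0,"offset":[1.3,0,0],"turn":0},{"claw":0,"offset":[0.5,0,0],"turn":0},{"claw":0,"offset":[0,0,0],"turn":0}]'

```text
t: 14.1
eef_pos: [0.4363, -0.3029, 0.0747]
ee_rot: [0.673, 0.216, -0.673, 0.216]
ft_force: [1.1, 0.8, -1.9]
opening: 0.0592
```

Emit:
apply_moves --series '[{"claw":0,"offset":[0,0,0],"turn":0},{"claw":0,"offset":[0,0,0],"turn":0}]'

```text
t: 14.3
eef_pos: [0.4368, -0.3035, 0.0758]
ee_rot: [0.674, 0.215, -0.673, 0.217]
ft_force: [0.1, 0.4, -2.3]
opening: 0.0591
```

```bash
python3 - <<'E'
from h import *
T["p2"]=(.4360,-.3020)
rep('p2',.0657)
E
```

```text
t14.30 pos [ 0.4368 -0.3035  0.0758] X [ 0.0023 -0.0014 -1.    ] open 0.0591 F [ 0.1  0.4 -2.3] q [ 0.38  0.67  0.26  1.97 -0.32  0.54 -1.66]
  off cm [ 1.01 -0.17 -0.03] len 1.0 turn -0.1
  after turn: off [ 1.01 -0.17 -0.03] z [-0.813 -0.583 -0.001] y [ 0.583 -0.813  0.002]
```

Emit:
apply_moves --series '[{"claw":0,"offset":[0.5,-0.2,0],"turn":0},{"claw":0,"offset":[0.2,0,0],"turn":0},{"claw":0,"offset":[0.1,0,0],"turn":0},{"claw":0,"offset":[0.1,0,0],"turn":0},{"claw":0,"offset":[0.1,0,0],"turn":0},{"claw":0,"offset":[0,0,0],"turn":0},{"claw":0,"offset":[0,0,0],"turn":0}]'

```text
t: 15.0
eef_pos: [0.4347, -0.3016, 0.0657]
ee_rot: [0.674, 0.216, -0.673, 0.216]
ft_force: [-2.3, 1.7, 10.3]
opening: 0.0594
```

Emit:
apply_moves --series '[{"claw":0.7,"offset":[0,0,0],"turn":0},{"claw":0.8,"offset":[0,0,0],"turn":0},{"claw":1,"offset":[0,0,0],"turn":0},{"claw":1,"offset":[0,0,0],"turn":0},{"claw":1,"offset":[0,0,0],"turn":0},{"claw":1,"offset":[-1,0,0],"turn":0},{"claw":1,"offset":[-3,0,0],"turn":0},{"claw":1,"offset":[-4,0,0],"turn":0}]'

```text
t: 15.8
eef_pos: [0.4335, -0.3006, 0.1446]
ee_rot: [-0.672, -0.217, 0.674, -0.215]
ft_force: [0.5, 0.3, 0.7]
opening: 0.0944
```

Emit:
apply_moves --series '[{"claw":1,"offset":[-4,0,0],"turn":0},{"claw":1,"offset":[-3,0,0],"turn":0},{"claw":1,"offset":[0,0,0],"turn":0}]'

```text
t: 16.1
eef_pos: [0.4369, -0.3033, 0.2192]
ee_rot: [0.675, 0.213, -0.671, 0.218]
ft_force: [0.2, 0.1, 0.2]
opening: 0.094
```

```bash
python3 - <<'E'
from h import *
rep('amb',.21)
E
```

```text
t16.10 pos [ 0.4369 -0.3033  0.2192] X [ 0.0078 -0.0047 -1.    ] open 0.0940 F [0.2 0.1 0.2] q [ 0.3   0.46  0.37  1.85 -0.22  0.87 -1.75]
  off cm [  0.79 -24.82 -20.08] len 31.9 turn -0.1
  after turn: off [  0.79 -24.79 -20.12] z [-0.813 -0.583 -0.004] y [ 0.583 -0.813  0.008]
```

Emit:
apply_moves --series '[{"claw":1,"offset":[0,-2.6,-2.1],"turn":0},{"claw":1,"offset":[0,-3.4,-2.7],"turn":0},{"claw":1,"offset":[0,-3.4,-2.8],"turn":0},{"claw":1,"offset":[0,-3.4,-2.8],"turn":0},{"claw":1,"offset":[0,-3.4,-2.8],"turn":0},{"claw":1,"offset":[0,-3.4,-2.8],"turn":0},{"claw":1,"offset":[0,-3.2,-2.6],"turn":0},{"claw":1,"offset":[0,-2,-1.5],"turn":0}]'

```text
t: 16.9
eef_pos: [0.4532, 0.0209, 0.214]
ee_rot: [-0.673, -0.218, 0.673, -0.217]
ft_force: [0.4, -0.7, 0.1]
opening: 0.0943
```

Emit:
apply_moves --series '[{"claw":1,"offset":[0,0,0],"turn":0},{"claw":1,"offset":[0,0,0],"turn":0},{"claw":1,"offset":[0,0,0],"turn":0},{"claw":1,"offset":[0,0,0],"turn":0}]'

```text
t: 17.3
eef_pos: [0.4538, 0.0158, 0.2144]
ee_rot: [-0.674, -0.215, 0.674, -0.215]
ft_force: [-0.2, -0.9, 0.2]
opening: 0.0937
```

```bash
python3 - <<'E'
from h import *
rep('amb',.04)
c=ctrl.get_calibration("wrist")
im=cv2.cvtColor(ctrl.snapshot("wrist"),cv2.COLOR_RGB2BGR)
t=cv2.cvtColor(ctrl.snapshot("top"),cv2.COLOR_RGB2BGR);cv2.imwrite("pics/t7.png",t)
ct=ctrl.get_calibration("top")
x,y=w2p("",(*T["amb"],.109),c);print(x,y)
cv2.drawMarker(im,(round(x),round(y)),(0,255,0),0,7)
cv2.imwrite("pics/w7.png",im)
uv,st=near(bluemask(t),w2p("",(*T["p2"],.144),ct));print(uv,st,fit(ct,uv,"blue",T["p2"],.008))
uv,st=near(redmask(t),w2p("",(*T["p1"],.166),ct));print(uv,st,fit(ct,uv,"sq",T["p1"],.008))
E
```

```text
t17.30 pos [0.4538 0.0158 0.2144] X [-1.e-04 -5.e-04 -1.e+00] open 0.0937 F [-0.2 -0.9  0.2] q [-0.36  0.36  0.35  2.03 -0.17  0.78 -2.43]
  off cm [17.44  0.15 -0.17] len 17.4 turn -0.2
  after turn: off [17.44  0.15 -0.17] z [-0.813 -0.583  0.   ] y [ 0.583 -0.813  0.   ]
249.71584035757905 186.82218833075146
[298.5        196.09836066] [293 190  12  13 122] [ 0.43497221 -0.30164826]
[272.8057554  214.78417266] [267 208  13  14 139] [ 0.38804352 -0.23727381]
```

View pics/w7.png

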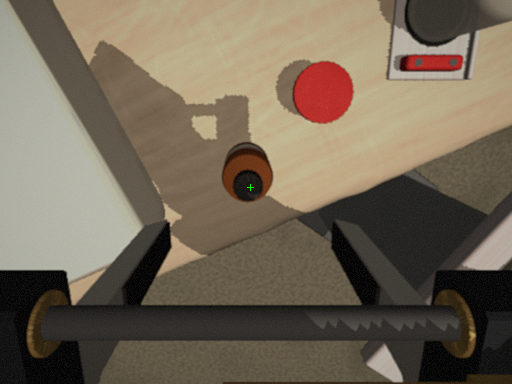

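View pics/t7.png

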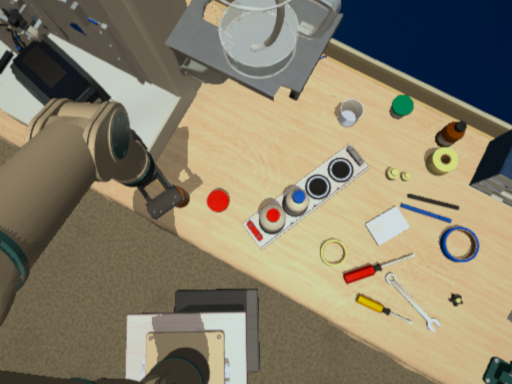

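```bash
python3 - <<'E'
from h import *
c=ctrl.get_calibration("wrist");ct=ctrl.get_calibration("top")
im=cv2.imread("pics/w7.png");hsv=cv2.cvtColor(im,cv2.COLOR_BGR2HSV)
m=((hsv[...,2]<75)&((hsv[...,1]<120)|(hsv[...,2]<30))).astype(np.uint8);m[:,:215]=0;m[:,285:]=0;m[:160]=0;m[212:]=0
m=cv2.morphologyEx(m,cv2.MORPH_CLOSE,np.ones((7,7),np.uint8));m=cv2.morphologyEx(m,cv2.MORPH_OPEN,np.ones((5,5),np.uint8))
n,l,st,ce=cv2.connectedComponentsWithStats(m)
for k in range(1,n): print(st[k],ce[k],fit(c,ce[k],"amb",T["amb"]))
for z in(0,.07,.1): print(z,"panel",p2w("top",204,80,z,ct),p2w("top",133,184,z,ct))
for uv in((215,310),(215,330)): print([p2w("side",*uv,z).round(3) for z in(0,.05,.08,.1)])
b=cv2.imread("pics/top0.png");cv2.imwrite("pics/z7.png",np.hstack([cv2.resize(b[60:215,60:240],None,fx=2.2,fy=2.2),cv2.resize(im[150:220,200:300],(400,341))]))
E
```

```text
[234 171  28  29 677] [247.51107829 185.22895126] [0.45772031 0.01703873]
0 panel [ 0.80961325 -0.05038921  0.        ] [0.50400191 0.15074557 0.        ]
0.07 panel [ 0.77578731 -0.06095847  0.07      ] [0.48955427 0.1274227  0.07      ]
0.1 panel [ 0.76129048 -0.06548815  0.1       ] [0.48336242 0.11742719 0.1       ]
[array([0.518, 0.062, 0.   ]), array([0.506, 0.116, 0.05 ]), array([0.499, 0.149, 0.08 ]), array([0.495, 0.171, 0.1  ])]
[array([0.51 , 0.107, 0.   ]), array([0.5  , 0.157, 0.05 ]), array([0.493, 0.186, 0.08 ]), array([0.489, 0.206, 0.1  ])]
```

View pics/z7.png

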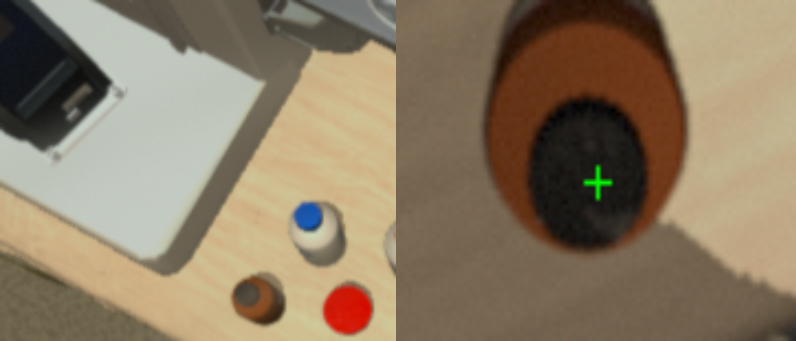

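Emit:
apply_moves --series '[{"claw":1,"offset":[0,0.1,-0.3],"turn":-0.2},{"claw":1,"offset":[3.5,0,0],"turn":0},{"claw":1,"offset":[3.5,0,0],"turn":0},{"claw":1,"offset":[3.5,0,0],"turn":0},{"claw":1,"offset":[3,0,0],"turn":0},{"claw":1,"offset":[2.5,0,0],"turn":0},{"claw":1,"offset":[0,0,0],"turn":0},{"claw":1,"offset":[0,0,0],"turn":0}]'

```text
t: 18.2
eef_pos: [0.4571, 0.0179, 0.0546]
ee_rot: [-0.673, -0.217, 0.673, -0.217]
ft_force: [0.6, -1.7, 0.3]
opening: 0.0942
```

```bash
python3 - <<'E'
from h import *
rep((.4575,.0167),.04)
E
```

```text
t18.20 pos [0.4571 0.0179 0.0546] X [-5.e-04 -1.e-04 -1.e+00] open 0.0942 F [ 0.6 -1.7  0.3] q [-0.23  0.64  0.19  2.17 -0.33  0.36 -2.29]
  off cm [1.46 0.12 0.04] len 1.5 turn 0.1
  after turn: off [1.46 0.12 0.04] z [-0.813 -0.583  0.   ] y [ 0.583 -0.813 -0.   ]
```

Emit:
apply_moves --series '[{"claw":1,"offset":[1.4,0.1,0],"turn":0},{"claw":0.6,"offset":[0,0,0],"turn":0},{"claw":0,"offset":[0,0,0],"turn":0},{"claw":0,"offset":[0,0,0],"turn":0},{"claw":0,"offset":[0,0,0],"turn":0},{"claw":0,"offset":[0,0,0],"turn":0},{"claw":0,"offset":[0,0,0],"turn":0},{"claw":0,"offset":[0,0,0],"turn":0}]'

```text
t: 19.0
eef_pos: [0.4578, 0.0175, 0.0408]
ee_rot: [0.673, 0.217, -0.673, 0.217]
ft_force: [-0.6, -0.5, 4.4]
opening: 0.0506
```

```bash
python3 - <<'E'
from h import *
rep('p3',.23)
E
```

```text
t19.00 pos [0.4578 0.0175 0.0408] X [ 6.e-04  1.e-04 -1.e+00] open 0.0506 F [-0.6 -0.5  4.4] q [-0.22  0.66  0.17  2.18 -0.34  0.32 -2.27]
  off cm [-18.93  32.67  20.44] len 42.9 turn 0.1
  after turn: off [-18.93  32.72  20.37] z [-0.813 -0.583 -0.001] y [ 0.583 -0.813  0.   ]
```

Emit:
apply_moves --series '[{"claw":0,"offset":[-1.5,0,0],"turn":0},{"claw":0,"offset":[-3,0,0],"turn":0},{"claw":0,"offset":[-4,0,0],"turn":0},{"claw":0,"offset":[-4,0,0],"turn":0},{"claw":0,"offset":[-4,0,0],"turn":0},{"claw":0,"offset":[-2,0,0],"turn":0},{"claw":0,"offset":[0,0,0],"turn":0},{"claw":0,"offset":[0,0,0],"turn":0}]'

```text
t: 19.8
eef_pos: [0.4568, 0.0177, 0.2247]
ee_rot: [-0.673, -0.217, 0.673, -0.217]
ft_force: [-0.8, 0.3, -1.9]
opening: 0.0506
```

Emit:
apply_moves --series '[{"claw":0,"offset":[0,2.2,1.4],"turn":0},{"claw":0,"offset":[0,3.4,2.1],"turn":0},{"claw":0,"offset":[0,3.6,2.2],"turn":0},{"claw":0,"offset":[0,3.6,2.2],"turn":0},{"claw":0,"offset":[0,3.6,2.3],"turn":0},{"claw":0,"offset":[0,3.6,2.3],"turn":0},{"claw":0,"offset":[0,3.6,2.3],"turn":0},{"claw":0,"offset":[0,3.4,2.1],"turn":0}]'

```text
t: 20.6
eef_pos: [0.4766, -0.3017, 0.2227]
ee_rot: [-0.672, -0.218, 0.674, -0.216]
ft_force: [0.4, 0.4, -1.5]
opening: 0.0506
```

Emit:
apply_moves --series '[{"claw":0,"offset":[0,3,1.9],"turn":0},{"claw":0,"offset":[0,2,1.2],"turn":0},{"claw":0,"offset":[0,0,0],"turn":0},{"claw":0,"offset":[0,0,0],"turn":0},{"claw":0,"offset":[0,0,0],"turn":0},{"claw":0,"offset":[0,0,0],"turn":0}]'

```text
t: 21.2
eef_pos: [0.4824, -0.3574, 0.2248]
ee_rot: [-0.673, -0.218, 0.673, -0.217]
ft_force: [0.8, -0.5, -1.3]
opening: 0.0506
```

```bash
python3 - <<'E'
from h import *
rep('p3',.0488)
c=ctrl.get_calibration("wrist")
im=cv2.cvtColor(ctrl.snapshot("wrist"),cv2.COLOR_RGB2BGR);cv2.imwrite("pics/w8.png",im)
g=im.max(axis=2)
for n in("p4",):
    x,y=w2p("",(*T[n],.008),c)
    b=(g<90).astype(np.uint8);nn,l,st,ce=cv2.connectedComponentsWithStats(b);k=l[round(y),round(x)];print(n,ce[k],st[k],p2w("",*ce[k],.008,c).round(4))
E
```

```text
t21.20 pos [ 0.4824 -0.3574  0.2248] X [-8.0e-04  1.6e-03 -1.0e+00] open 0.0506 F [ 0.8 -0.5 -1.3] q [ 0.35  0.56  0.39  1.64 -0.25  0.98 -1.69]
  off cm [17.6   0.84  0.55] len 17.6 turn 0.2
  after turn: off [17.6   0.84  0.54] z [-0.813 -0.583 -0.   ] y [ 0.583 -0.813 -0.002]
p4 [256.09828789  88.82942295] [ 235   66   43   46 1577] [ 0.53   -0.4324  0.008 ]
```

View pics/w8.png

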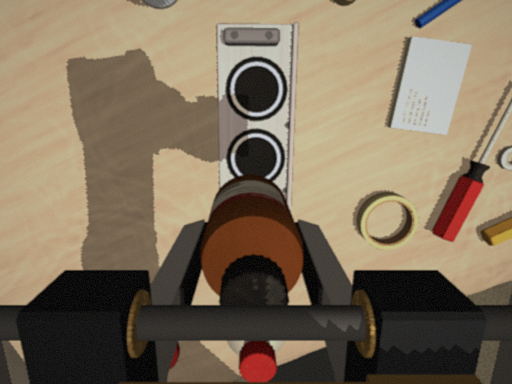

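Emit:
apply_moves --series '[{"claw":0,"offset":[0,0.8,0.5],"turn":0.2},{"claw":0,"offset":[1.5,0,0],"turn":0},{"claw":0,"offset":[3,0,0],"turn":0},{"claw":0,"offset":[3.5,0,0],"turn":0},{"claw":0,"offset":[3.5,0,0],"turn":0},{"claw":0,"offset":[3.5,0,0],"turn":0},{"claw":0,"offset":[1.5,0,0],"turn":0},{"claw":0,"offset":[0,0,0],"turn":0}]'

```text
t: 22.05
eef_pos: [0.4818, -0.3679, 0.0587]
ee_rot: [-0.673, -0.217, 0.674, -0.215]
ft_force: [-0.3, 0.4, -0.7]
opening: 0.0506
```

Emit:
apply_moves --series '[{"claw":0,"offset":[0,0,0],"turn":0},{"claw":0,"offset":[0,0,0],"turn":0},{"claw":0,"offset":[0,0,0],"turn":0}]'

```text
t: 22.35
eef_pos: [0.4839, -0.3694, 0.0622]
ee_rot: [0.674, 0.215, -0.673, 0.217]
ft_force: [0.2, 0.3, -1.3]
opening: 0.0507
```

```bash
python3 - <<'E'
from h import *
rep('p3',.0488)
E
```

```text
t22.35 pos [ 0.4839 -0.3694  0.0622] X [ 0.0026 -0.0018 -1.    ] open 0.0507 F [ 0.2  0.3 -1.3] q [ 0.42  0.77  0.3   1.76 -0.34  0.65 -1.6 ]
  off cm [ 1.34 -0.25 -0.04] len 1.4 turn -0.1
  after turn: off [ 1.34 -0.25 -0.04] z [-0.813 -0.583 -0.001] y [ 0.583 -0.813  0.003]
```

Emit:
apply_moves --series '[{"claw":0,"offset":[0.6,-0.2,0],"turn":0},{"claw":0,"offset":[0.3,0,0],"turn":0},{"claw":0,"offset":[0.2,0,0],"turn":0},{"claw":0,"offset":[0,0,0],"turn":0},{"claw":0,"offset":[0,0,0],"turn":0}]'

```text
t: 22.85
eef_pos: [0.4817, -0.3669, 0.0494]
ee_rot: [-0.673, -0.216, 0.673, -0.216]
ft_force: [-0.4, 0.3, -1.3]
opening: 0.0508
```

```bash
python3 - <<'E'
from h import *
rep('p3',.0488)
E
```

```text
t22.85 pos [ 0.4817 -0.3669  0.0494] X [-1.e-04  0.e+00 -1.e+00] open 0.0508 F [-0.4  0.3 -1.3] q [ 0.43  0.79  0.29  1.78 -0.35  0.63 -1.6 ]
  off cm [ 0.06  0.08 -0.08] len 0.1 turn -0.1
  after turn: off [ 0.06  0.08 -0.08] z [-0.813 -0.583  0.   ] y [ 0.583 -0.813 -0.   ]
```

Emit:
apply_moves --series '[{"claw":0,"offset":[0.1,0,-0.1],"turn":0},{"claw":0,"offset":[0,0,0],"turn":0},{"claw":0,"offset":[0,0,0],"turn":0}]'

```text
t: 23.15
eef_pos: [0.4823, -0.3669, 0.0489]
ee_rot: [-0.673, -0.216, 0.673, -0.216]
ft_force: [-1.1, 0.2, 2.1]
opening: 0.0506
```

Touching the pad; release and go up.

Emit:
apply_moves --series '[{"claw":0.6,"offset":[0,0,0],"turn":0},{"claw":0.7,"offset":[0,0,0],"turn":0},{"claw":0.85,"offset":[0,0,0],"turn":0},{"claw":0.9,"offset":[0,0,0],"turn":0},{"claw":0.9,"offset":[0,0,0],"turn":0},{"claw":0.9,"offset":[0,0,0],"turn":0},{"claw":0.9,"offset":[-1,0,0],"turn":0},{"claw":1,"offset":[-3,0,0],"turn":0}]'

```text
t: 23.95
eef_pos: [0.4809, -0.3649, 0.0871]
ee_rot: [-0.672, -0.218, 0.674, -0.214]
ft_force: [0.6, -1.3, -0.8]
opening: 0.0895
```

Emit:
apply_moves --series '[{"claw":1,"offset":[-4,0,0],"turn":0},{"claw":1,"offset":[-4,0,0],"turn":0},{"claw":1,"offset":[-4,0,0],"turn":0},{"claw":1,"offset":[0,0,0],"turn":0},{"claw":1,"offset":[0,0,0],"turn":0}]'

```text
t: 24.45
eef_pos: [0.483, -0.3665, 0.2099]
ee_rot: [0.674, 0.215, -0.673, 0.217]
ft_force: [-1.9, 0.1, -0.7]
opening: 0.0938
```

```bash
python3 - <<'E'
from h import *
rep('cup',.21)
E
```

```text
t24.45 pos [ 0.483  -0.3665  0.2099] X [ 0.0023 -0.0011 -1.    ] open 0.0938 F [-1.9  0.1 -0.7] q [ 0.36  0.59  0.39  1.65 -0.26  0.95 -1.68]
  off cm [ -0.05 -24.49 -12.7 ] len 27.6 turn -0.1
  after turn: off [ -0.05 -24.48 -12.73] z [-0.813 -0.583 -0.001] y [ 0.583 -0.813  0.002]
```

Emit:
apply_moves --series '[{"claw":1,"offset":[0,-2.5,-1.3],"turn":0},{"claw":1,"offset":[0,-4,-2],"turn":0},{"claw":1,"offset":[0,-4,-2.1],"turn":0},{"claw":1,"offset":[0,-4,-2.1],"turn":0},{"claw":1,"offset":[0,-4,-2.1],"turn":0},{"claw":1,"offset":[0,-3.5,-1.8],"turn":0},{"claw":1,"offset":[0,-2.5,-1.3],"turn":0},{"claw":1,"offset":[0,0,0],"turn":0}]'

```text
t: 25.25
eef_pos: [0.4414, -0.0884, 0.2071]
ee_rot: [-0.671, -0.22, 0.674, -0.217]
ft_force: [1.0, -1.3, -0.4]
opening: 0.0938
```

Emit:
apply_moves --series '[{"claw":1,"offset":[2,0,0],"turn":0},{"claw":1,"offset":[3,0,0],"turn":0},{"claw":1,"offset":[2,0,0],"turn":0},{"claw":1,"offset":[0,0,0],"turn":0},{"claw":1,"offset":[0,0,0],"turn":0},{"claw":1,"offset":[0,0,0],"turn":0}]'

```text
t: 25.85
eef_pos: [0.4439, -0.0938, 0.1391]
ee_rot: [0.674, 0.215, -0.673, 0.216]
ft_force: [0.8, 0.3, -0.5]
opening: 0.0936
```

```bash
python3 - <<'E'
from h import *
rep('cup',.029)
c=ctrl.get_calibration("wrist")
im=cv2.cvtColor(ctrl.snapshot("wrist"),cv2.COLOR_RGB2BGR);cv2.imwrite("pics/w9.png",im)
uv,st=near(redmask(im),w2p("",(*T["cup"],.054),c));print(uv,st,fit(c,uv,"cup",T["cup"]))
t=cv2.cvtColor(ctrl.snapshot("top"),cv2.COLOR_RGB2BGR);cv2.imwrite("pics/t9.png",cv2.resize(t[130:260,190:390],None,fx=3.5,fy=3.5))
ct=ctrl.get_calibration("top")
for n,p,m,h in(("blue","p2",bluemask,.144),("sq","p1",redmask,.166)):
    uv,st=near(m(t),w2p("",(*T[p],h),ct));print(n,uv,st,fit(ct,uv,n,T[p],.008))
E
```

```text
t25.85 pos [ 0.4439 -0.0938  0.1391] X [ 1.1e-03 -5.0e-04 -1.0e+00] open 0.0936 F [ 0.8  0.3 -0.5] q [-0.1   0.48  0.35  2.12 -0.29  0.58 -2.07]
  off cm [ 1.101e+01 -5.000e-02 -1.000e-02] len 11.0 turn -0.1
  after turn: off [ 1.101e+01 -5.000e-02 -1.000e-02] z [-0.813 -0.583 -0.001] y [ 0.583 -0.813  0.001]
[251.0560598  192.73091297] [ 217  158   69   70 3746] [ 0.44440601 -0.09367319]
blue [298.5        196.09836066] [293 190  12  13 122] [ 0.43497221 -0.30164826]
sq [272.8057554  214.78417266] [267 208  13  14 139] [ 0.38804352 -0.23727381]
```

View pics/w9.png

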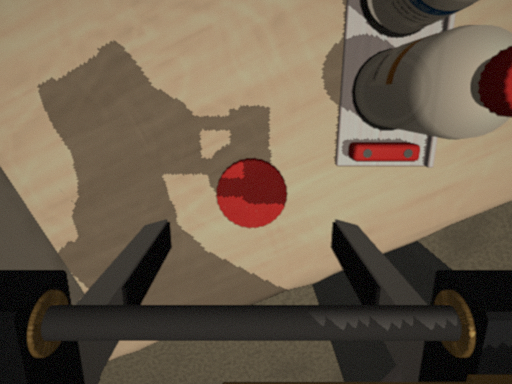

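View pics/t9.png

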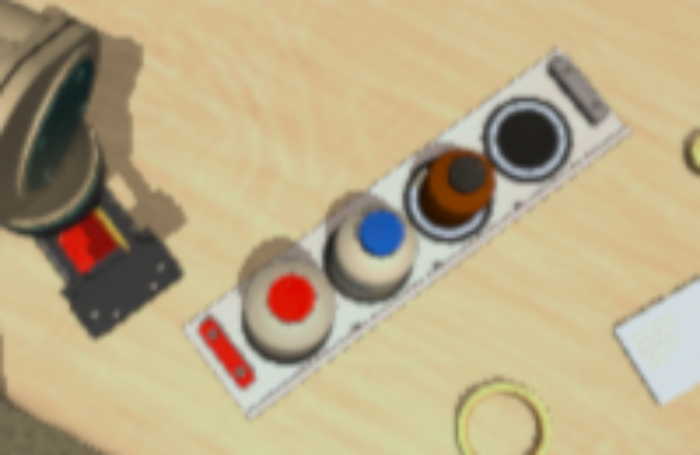

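Emit:
apply_moves --series '[{"claw":1,"offset":[2,0,0],"turn":0},{"claw":1,"offset":[3,0,0],"turn":0},{"claw":1,"offset":[3,0,0],"turn":0},{"claw":1,"offset":[2,0,0],"turn":0},{"claw":1,"offset":[0.8,0,0],"turn":0},{"claw":1,"offset":[0,0,0],"turn":0},{"claw":1,"offset":[0,0,0],"turn":0}]'

```text
t: 26.65
eef_pos: [0.4441, -0.0934, 0.0313]
ee_rot: [0.674, 0.216, -0.673, 0.216]
ft_force: [0.1, -0.2, 0.2]
opening: 0.0944
```

```bash
python3 - <<'E'
from h import *
rep((.4441,-.0936),.029)
E
```

```text
t26.65 pos [ 0.4441 -0.0934  0.0313] X [ 1.6e-03 -4.0e-04 -1.0e+00] open 0.0944 F [ 0.1 -0.2  0.2] q [ 0.02  0.68  0.19  2.2  -0.41  0.3  -1.96]
  off cm [0.23 0.02 0.01] len 0.2 turn -0.1
  after turn: off [0.23 0.02 0.01] z [-0.813 -0.583 -0.001] y [ 0.583 -0.813  0.001]
```

Emit:
apply_moves --series '[{"claw":1,"offset":[0.2,0,0],"turn":0},{"claw":0.7,"offset":[0,0,0],"turn":0},{"claw":0,"offset":[0,0,0],"turn":0},{"claw":0,"offset":[0,0,0],"turn":0},{"claw":0,"offset":[0,0,0],"turn":0},{"claw":0,"offset":[0,0,0],"turn":0},{"claw":0,"offset":[0,0,0],"turn":0},{"claw":0,"offset":[0,0,0],"turn":0}]' --grip_force 25

```text
t: 27.45
eef_pos: [0.4434, -0.0932, 0.0285]
ee_rot: [0.673, 0.216, -0.673, 0.216]
ft_force: [-0.4, 0.0, 1.4]
opening: 0.0597
```

Emit:
apply_moves --series '[{"claw":0,"offset":[-1,0,0],"turn":0},{"claw":0,"offset":[-3,0,0],"turn":0},{"claw":0,"offset":[-4,0,0],"turn":0},{"claw":0,"offset":[-4,0,0],"turn":0},{"claw":0,"offset":[-4,0,0],"turn":0},{"claw":0,"offset":[-2,0,0],"turn":0},{"claw":0,"offset":[0,0,0],"turn":0},{"claw":0,"offset":[0,0,0],"turn":0}]'

```text
t: 28.25
eef_pos: [0.443, -0.0928, 0.2086]
ee_rot: [0.673, 0.216, -0.673, 0.216]
ft_force: [-0.2, 0.7, -1.7]
opening: 0.0593
```

```bash
python3 - <<'E'
from h import *
rep('p4',.21)
c=ctrl.get_calibration("wrist")
im=cv2.cvtColor(ctrl.snapshot("wrist"),cv2.COLOR_RGB2BGR);cv2.imwrite("pics/w10.png",im)
E
```

```text
t28.25 pos [ 0.443  -0.0928  0.2086] X [ 4.e-04  4.e-04 -1.e+00] open 0.0593 F [-0.2  0.7 -1.7] q [-0.18  0.37  0.44  2.05 -0.23  0.77 -2.12]
  off cm [-0.15 32.62 12.72] len 35.0 turn -0.1
  after turn: off [-0.15 32.61 12.75] z [-0.813 -0.583 -0.001] y [ 0.583 -0.813 -0.   ]
```

View pics/w10.png

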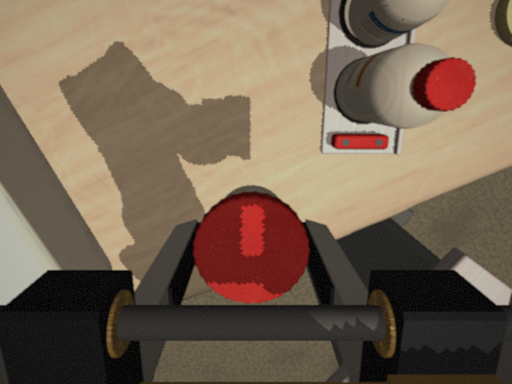

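Emit:
apply_moves --series '[{"claw":0,"offset":[-0.6,2.2,0.8],"turn":0},{"claw":0,"offset":[0,3.4,1.3],"turn":0},{"claw":0,"offset":[0,3.6,1.4],"turn":0},{"claw":0,"offset":[0,3.6,1.4],"turn":0},{"claw":0,"offset":[0,3.6,1.4],"turn":0},{"claw":0,"offset":[0,3.6,1.4],"turn":0},{"claw":0,"offset":[0,3.6,1.4],"turn":0},{"claw":0,"offset":[0,3.4,1.4],"turn":0}]'

```text
t: 29.1
eef_pos: [0.5141, -0.3749, 0.212]
ee_rot: [-0.673, -0.217, 0.674, -0.215]
ft_force: [0.9, 0.3, -0.9]
opening: 0.0595
```

Emit:
apply_moves --series '[{"claw":0,"offset":[0,3.2,1.3],"turn":0},{"claw":0,"offset":[0,2.2,0.9],"turn":0},{"claw":0,"offset":[0,0,0],"turn":0},{"claw":0,"offset":[0,0,0],"turn":0},{"claw":0,"offset":[0,0,0],"turn":0},{"claw":0,"offset":[0,0,0],"turn":0},{"claw":0,"offset":[0,0,0],"turn":0}]'

```text
t: 29.8
eef_pos: [0.5288, -0.4294, 0.2146]
ee_rot: [0.673, 0.217, -0.673, 0.216]
ft_force: [-0.6, -0.0, -0.3]
opening: 0.0596
```

```bash
python3 - <<'E'
from h import *
rep('p4',.0365)
im=cv2.cvtColor(ctrl.snapshot("side"),cv2.COLOR_RGB2BGR);cv2.imwrite("pics/s11.png",im)
E
```

```text
t29.80 pos [ 0.5288 -0.4294  0.2146] X [ 2.e-04  6.e-04 -1.e+00] open 0.0596 F [-0.6 -0.  -0.3] q [ 0.42  0.7   0.41  1.42 -0.29  1.09 -1.64]
  off cm [17.81  0.26  0.12] len 17.8 turn -0.0
  after turn: off [17.81  0.26  0.12] z [-0.813 -0.583 -0.001] y [ 0.583 -0.813 -0.   ]
```

View pics/s11.png

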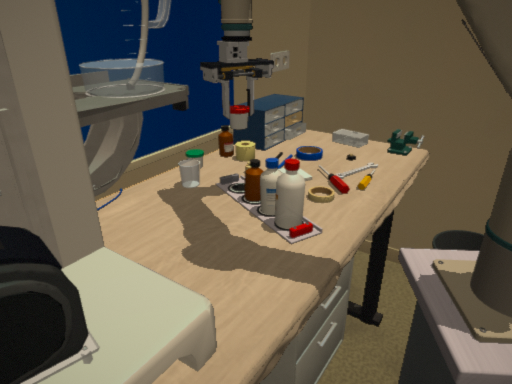

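Emit:
apply_moves --series '[{"claw":0,"offset":[1.5,0.2,0.1],"turn":0},{"claw":0,"offset":[3,0,0],"turn":0},{"claw":0,"offset":[3.5,0,0],"turn":0},{"claw":0,"offset":[3.5,0,0],"turn":0},{"claw":0,"offset":[3.5,0,0],"turn":0},{"claw":0,"offset":[1.5,0,0],"turn":0},{"claw":0,"offset":[0,0,0],"turn":0},{"claw":0,"offset":[0,0,0],"turn":0}]'

```text
t: 30.65
eef_pos: [0.5293, -0.4335, 0.0503]
ee_rot: [0.674, 0.215, -0.673, 0.216]
ft_force: [0.0, 0.3, -0.3]
opening: 0.0596
```

Emit:
apply_moves --series '[{"claw":0,"offset":[0,0,0],"turn":0},{"claw":0,"offset":[0,0,0],"turn":0}]'

```text
t: 30.85
eef_pos: [0.5298, -0.4337, 0.0514]
ee_rot: [0.674, 0.215, -0.673, 0.217]
ft_force: [0.2, 0.6, -0.7]
opening: 0.0596
```

```bash
python3 - <<'E'
from h import *
rep('p4',.0365)
E
```

```text
t30.85 pos [ 0.5298 -0.4337  0.0514] X [ 0.0025 -0.002  -1.    ] open 0.0596 F [ 0.2  0.6 -0.7] q [ 0.46  0.88  0.34  1.54 -0.37  0.78 -1.57]
  off cm [ 1.49 -0.16 -0.06] len 1.5 turn -0.1
  after turn: off [ 1.49 -0.16 -0.06] z [-0.813 -0.583 -0.001] y [ 0.583 -0.813  0.003]
```

Emit:
apply_moves --series '[{"claw":0,"offset":[0.7,-0.1,0],"turn":0},{"claw":0,"offset":[0.4,0,0],"turn":0},{"claw":0,"offset":[0.2,0,0],"turn":0},{"claw":0,"offset":[0.1,0,0],"turn":0},{"claw":0,"offset":[0,0,0],"turn":0},{"claw":0,"offset":[0,0,0],"turn":0}]'

```text
t: 31.45
eef_pos: [0.5282, -0.4318, 0.0366]
ee_rot: [0.673, 0.216, -0.673, 0.216]
ft_force: [-2.0, 2.4, 7.8]
opening: 0.0596
```

```bash
python3 - <<'E'
from h import *
rep('p4',.0365)
E
```

```text
t31.45 pos [ 0.5282 -0.4318  0.0366] X [ 1.e-04  6.e-04 -1.e+00] open 0.0596 F [-2.   2.4  7.8] q [ 0.46  0.9   0.33  1.55 -0.38  0.76 -1.57]
  off cm [ 0.01  0.1  -0.08] len 0.1 turn -0.1
  after turn: off [ 0.01  0.1  -0.08] z [-0.813 -0.583 -0.   ] y [ 0.583 -0.813 -0.   ]
```

Contact with the pad. Release slowly and rise.

Emit:
apply_moves --series '[{"claw":0.68,"offset":[0,0,0],"turn":0},{"claw":0.8,"offset":[0,0,0],"turn":0},{"claw":0.9,"offset":[0,0,0],"turn":0},{"claw":0.9,"offset":[0,0,0],"turn":0},{"claw":0.9,"offset":[0,0,0],"turn":0},{"claw":0.9,"offset":[0,0,0],"turn":0},{"claw":0.9,"offset":[-1,0,0],"turn":0},{"claw":0.9,"offset":[-2,0,0],"turn":0}]'

```text
t: 32.25
eef_pos: [0.5274, -0.4311, 0.0648]
ee_rot: [-0.673, -0.217, 0.674, -0.215]
ft_force: [-0.6, -0.8, -0.1]
opening: 0.0843
```

Emit:
apply_moves --series '[{"claw":1,"offset":[-4,0,0],"turn":0},{"claw":1,"offset":[-4,0,0],"turn":0},{"claw":1,"offset":[-4,0,0],"turn":0},{"claw":1,"offset":[-3,0,0],"turn":0},{"claw":1,"offset":[0,0,0],"turn":0}]'

```text
t: 32.75
eef_pos: [0.5303, -0.4346, 0.2218]
ee_rot: [0.675, 0.213, -0.671, 0.219]
ft_force: [0.9, 0.2, 0.3]
opening: 0.0941
```

Emit:
apply_moves --series '[{"claw":1,"offset":[0,2,3],"turn":0},{"claw":1,"offset":[0,2,3],"turn":0},{"claw":1,"offset":[0,2,3],"turn":0},{"claw":1,"offset":[0,2,3],"turn":0},{"claw":1,"offset":[0,2,3],"turn":0},{"claw":1,"offset":[0,1,2],"turn":0},{"claw":1,"offset":[0,0,0],"turn":0},{"claw":1,"offset":[0,0,0],"turn":0}]'

```text
t: 33.55
eef_pos: [0.454, -0.6195, 0.2148]
ee_rot: [0.674, 0.216, -0.673, 0.215]
ft_force: [1.3, 0.5, 0.2]
opening: 0.0938
```

```bash
python3 - <<'E'
from h import *
rep('p4',.21)
t=cv2.cvtColor(ctrl.snapshot("top"),cv2.COLOR_RGB2BGR);s=cv2.cvtColor(ctrl.snapshot("side"),cv2.COLOR_RGB2BGR)
cv2.imwrite("pics/t12.png",cv2.resize(t[130:260,220:390],None,fx=4,fy=4));cv2.imwrite("pics/s12.png",cv2.resize(s[120:260,180:340],None,fx=4,fy=4))
ct=ctrl.get_calibration("top")
TP=dict(p1=(.3888,-.2368),p2=(.4354,-.3018),p4=(.5287,-.4318))
for n,p,m,h in(("blue","p2",bluemask,.144),("sq","p1",redmask,.166),("cup","p4",redmask,.062)):
    uv,st=near(m(t),w2p("",(*T[p],h),ct));f=fit(ct,uv,n,T[p],.008);print(n,f.round(4),"err mm vs top pads",((f-TP[p])*1e3).round(1))
E
```

```text
t33.55 pos [ 0.454  -0.6195  0.2148] X [ 1.0e-04  1.8e-03 -1.0e+00] open 0.0938 F [1.3 0.5 0.2] q [ 0.73  0.85  0.39  1.1  -0.31  1.25 -1.42]
  off cm [  0.51 -10.87 -17.03] len 20.2 turn -0.1
  after turn: off [  0.51 -10.84 -17.05] z [-0.813 -0.583 -0.001] y [ 0.583 -0.813 -0.001]
blue [ 0.3   -0.672] err mm vs top pads [-135.4 -370.2]
sq [ 0.3567 -0.1888] err mm vs top pads [-32.1  48. ]
cup [ 0.538  -0.4362] err mm vs top pads [ 9.3 -4.4]
```

View pics/t12.png

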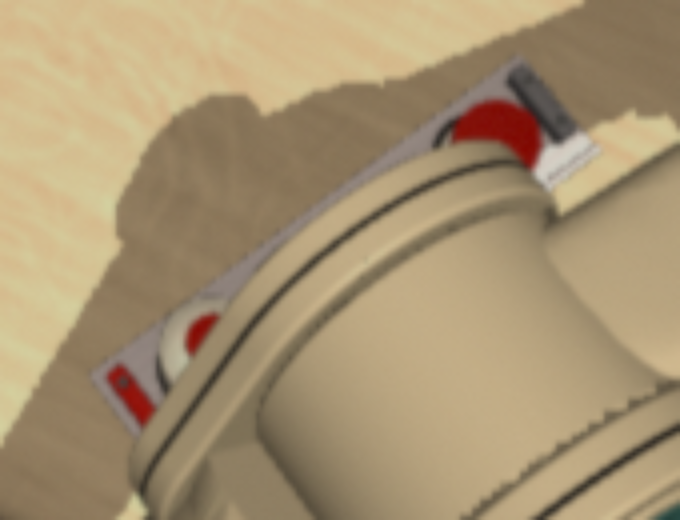

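View pics/s12.png

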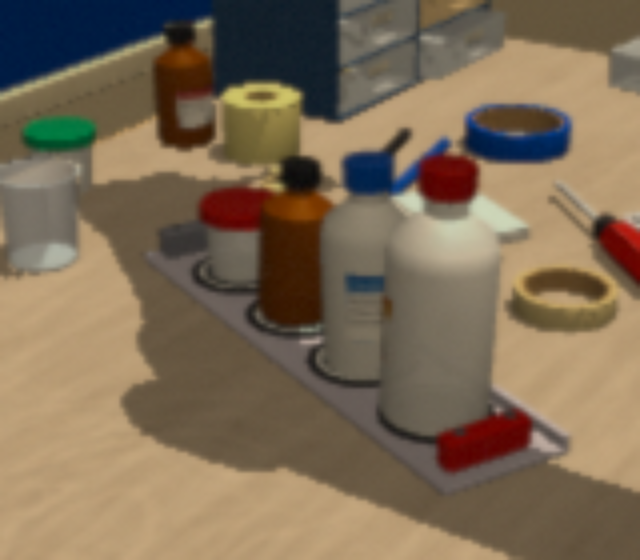

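Emit:
apply_moves --series '[{"claw":1,"offset":[0,-1.8,2.5],"turn":0},{"claw":1,"offset":[0,-1.8,2.5],"turn":0},{"claw":1,"offset":[0,-1.8,2.5],"turn":0},{"claw":1,"offset":[0,-1.8,2.5],"turn":0},{"claw":1,"offset":[0,-1.8,2.5],"turn":0},{"claw":1,"offset":[0,-1.8,2.5],"turn":0},{"claw":1,"offset":[0,0,0],"turn":0},{"claw":1,"offset":[0,0,0],"turn":0}]'

```text
t: 34.45
eef_pos: [0.2704, -0.6188, 0.2161]
ee_rot: [0.674, 0.216, -0.673, 0.216]
ft_force: [0.2, -0.6, 0.7]
opening: 0.0937
```

Emit:
apply_moves --series '[{"claw":1,"offset":[0,0,0],"turn":0},{"claw":1,"offset":[0,0,0],"turn":0},{"claw":1,"offset":[0,0,0],"turn":0}]'

```text
t: 34.75
eef_pos: [0.2707, -0.6193, 0.2152]
ee_rot: [0.673, 0.217, -0.673, 0.217]
ft_force: [-0.1, 0.3, 0.3]
opening: 0.0937
```

```bash
python3 - <<'E'
from h import *
rep('p4',.21)
t=cv2.cvtColor(ctrl.snapshot("top"),cv2.COLOR_RGB2BGR)
cv2.imwrite("pics/t13.png",cv2.resize(t[130:260,220:390],None,fx=4,fy=4))
ct=ctrl.get_calibration("top")
TP=dict(p1=(.3888,-.2368),p2=(.4354,-.3018),p4=(.5287,-.4318))
for n,p,m,h in(("blue","p2",bluemask,.144),("sq","p1",redmask,.166),("cup","p4",redmask,.062)):
    uv,st=near(m(t),w2p("",(*T[p],h),ct));f=fit(ct,uv,n,T[p],.008);print(n,f.round(4),"err mm vs top pads",((f-TP[p])*1e3).round(1))
E
```

```text
t34.75 pos [ 0.2707 -0.6193  0.2152] X [ 4.e-04  3.e-04 -1.e+00] open 0.0937 F [-0.1  0.3  0.3] q [ 0.9   0.69  0.39  1.43 -0.28  1.08 -1.17]
  off cm [  0.54  -0.11 -31.93] len 31.9 turn 0.0
  after turn: off [  0.54  -0.13 -31.93] z [-0.813 -0.583 -0.   ] y [ 0.583 -0.813 -0.   ]
blue [ 0.4349 -0.3018] err mm vs top pads [-0.5  0. ]
sq [ 0.3881 -0.2369] err mm vs top pads [-0.7 -0.1]
cup [ 0.5275 -0.4316] err mm vs top pads [-1.2  0.2]
```

View pics/t13.png

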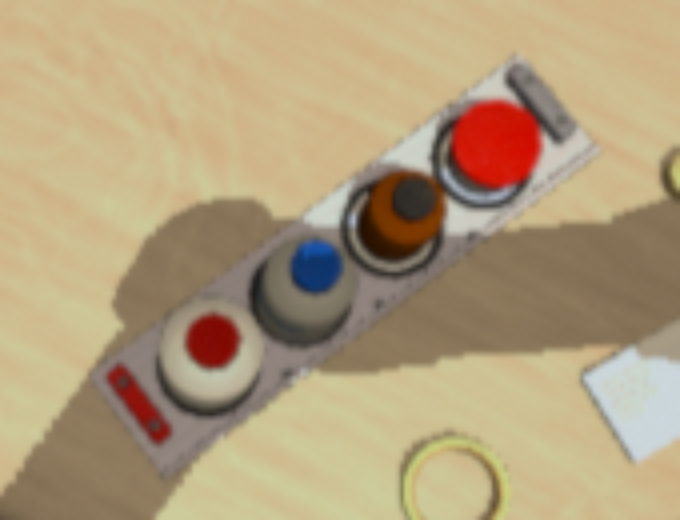

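The top view shows all four items upright and centred on their pads, running from the red stop to the grey stop as tallest, blue-capped, amber and cup. The arm is clear of them, so I'm handing the job in.

```bash
python3 -c "
from rig import ctrl
print(ctrl.close_job(), ctrl.get_state()['t'])"
```

```text
the job is handed in; nothing more can be done
the job is handed in; nothing more can be done
```

All four items are on the tray, one per pad. From the red stop to the grey stop they run: red-capped bottle (158 mm), blue-capped bottle (136 mm), amber bottle (109 mm), red-lidded cup (54 mm). I handed the job in at about 35 s on the robot's clock, with the gripper open and well clear.

**Centring:** in the last top-camera check the two white bottles were within about 1 mm of their pad centres and the cup within about 1.2 mm. I checked the amber bottle's centring only by eye and by the tool position at release, which was within about 1 mm. The top and side pictures show all four upright.

**Readings that disagreed:** the wrist camera put the pads about 1–2 mm further from the robot than the top camera. I aimed between the two. One earlier check gave wrong positions because the arm was blocking the top camera. I moved the arm away and repeated it, and those are the figures above.

**Forces:** the highest wrist force reported at the end of a move was about 10 N, while setting an item down.

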